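# Clamp a filter cartridge with the star wheel

## Robot

A 6-joint arm with a two-finger parallel gripper is mounted at the origin on the work surface. World frame = base frame: x ahead of the robot, y to its left, z up, the work surface at z = 0. Lengths are in mm, angles in rad, forces in N, time in s.
With the tool pointing down it reaches from about 300 to 850 mm from the base axis. Payload 5.4 kg.
Tool frame: the origin (TCP) lies on the centre line of the jaws, within the pads' length; the fingertips stand 22 mm ahead of it and the grasp point (between the pads) lies 3 mm ahead of it; y points along the fingers, z is the direction in which the jaws open and shut, and the axes are right-handed (so a half turn about y gives the same grasp; the last joint's range is limited). The gripper opens to 85 mm and grips with 20 to 120 N. Pads are 22 mm wide; open, the fingers measure 114 mm over their backs; the gripper's body (76 mm by 85 mm) begins 54 mm behind the grasp point. The pads swing forward as they close: fully open they stand 13 mm farther back than shut.
Start: joints at [1.086, 0.158, 1.597, -0, 1.386, -0.21], TCP at [156.039, 553.406, 253.299] pointing down, gripper open.
Joint ranges: [-2.91, 2.91], [-0.94, 2.29], [0.18, 2.7], [-1.29, 4.43], [0.17, 2.64], [-3, 3]. Speed limits (rad/s): [2.57, 2.57, 3.14, 3.14, 3.14, 3.14].

## Interface

Orientations are given as a unit quaternion [x, y, z, w].
In Python, from bench import ctrl gives the robot as it stands.
- The arm moves only by the tool send_rows, never from a script. Its argument "targets" is a list of rows, each an object of numbers: "claw": the closure, from 0 (fully open) to 1 (shut); "dx", "dy", "dz": the shift along the world's x, y, z in mm; "yaw": the turn about the world's z in degrees. A call has 1 to 10 rows; each row is the pose to reach, as a shift and turn from the pose commanded when the call began; what a row does not reach only later rows make up. A row lasts 1/12 s, in which the tool goes at most 41.7 mm and 7.16 degrees, less where a joint would pass 70% of its speed; a pose out of reach is approached as far as the arm can. A call with a gripper value outside its range is refused whole. The fingers move at their own pace and stop on an object; "grip_force" is the grip in N (left out, the last holds). Time passes only in rows, so rows that repeat a pose let the fingers close. It gives the time, the measured TCP pose, the force and the opening at its end, in the units of the state.
- ctrl.observe(): the state, without advancing time (a new reading comes with each control period).
- ctrl.grab_frame(name): name is "scene" or "side" or "wrist"; returns (picture, depth): 480x640x3 uint8, red, green, blue; 480x640 float32, mm along the optical axis (not along the pixel's ray), 0 where there is no reading.
- ctrl.camera_model(name): a dict with "intrinsics" (3x3 intrinsics, pixels), "k1" (the pictures are not rectified: a ray, as slopes to the right and down, at radius r is drawn at 1 + k1 r^2 times it, then the intrinsics apply), "T" (4x4, takes a point from camera to world coordinates). Camera axes: x right, y down, z forward; pixel columns grow to the right and rows downward; lengths in mm; the calibration is good to about 2 mm. A picture is of the moment at which its call begins: read the wrist's pose just before it. camera_model takes no time and is no camera call; for the wrist camera it gives the pose at the moment of the call.
- ctrl.hand_in(): hands the job in, once; it reports no verdict.
The state is a dict: "t": time; "joints": joint angles; "qd": joint speeds; "joint_efforts": joint torques, N m; "ee_pos": TCP position; "tcp_rot": TCP orientation; "ft_force": force on the tool from outside, world axes, zero at the start; "torque": the same for the moment, N m; "width": finger opening in mm.
Only numpy, scipy, OpenCV 4.12 (cv2) and the standard library are available. Lean on these libraries where they do the work, as an engineer would, in place of code of your own. Each camera call takes 0.05 s, during which the arm holds its last target.

## Task

Stand the square filter cartridge upright in the bay of the cartridge press and let go of it. Then turn the star wheel clockwise by pushing its spokes one after another with the gripper, until the pressure plate clamps the cartridge firmly against the back stop: squeeze by feel to about 12 N, so that at least 6 N of clamping remains, and never as much as 20 N, which cracks the cartridge. Move the plate only by the wheel, leave the other things where they are, and take the gripper away.

Things in the scene. Friction and masses are not known exactly. Their poses are not given: they have to be found in the camera images.
- cartridge_grip (a point): Centre of the bar handle of the square filter cartridge (loose, 0.25 to 0.46 kg): a white plastic block 60 x 60 mm, 80 mm tall, standing upright, on its top an upright bar handle 18 mm thick (its x), 48 mm long (its y), 40 mm tall. This point is 100 mm above the cartridge's foot, 20 mm below the handle's top. z up.
- cartridge: The same cartridge, origin at the centre of its foot.
- bay (a point): Middle of the press's bay floor, 12 mm above the table. Axes are the press's: z up, y the clamping direction from pressure plate to back stop, x across. Kerbs 14 mm tall, 80 mm long, stand at x = -36 and +36 mm. A cartridge square to the press with its handle over this point clears plate and stop by 5 mm or more. The press is fixed; its wheel's axis is at x = 0, y = -164 mm.
- stop_slot (a point): Point on the base under the fixed steel back stop (90 mm wide, 60 mm tall, 10 mm thick), 44 mm from the bay's middle along the press's y. The stop is screwed down somewhere in its slot: its front face lies anywhere from 6 mm before to 6 mm behind this point, which is not measured.
- plate_face (a point): Centre of the front face of the pressure plate (grey, 64 mm wide, 56 mm tall, looks along the press's +y), 30 mm above the bay floor. It starts at y = -56 to -49 mm in the bay's frame and moves to +y as the wheel is turned. It rides on stiff springs (8 N per mm) before the ram and can give 10 mm; this point moves with the ram and shows the face with the springs slack.
- ram: The steel ram with the pressure plate it carries; origin 42 mm below the plate_face point, at table height, moving with the ram.
- starwheel (a joint): Star wheel's angle (rad), grows clockwise seen from above: 14 mm of plate travel per rad, 17.6 mm per spoke. Starts at 0 to 0.5, ends at 4.2. Idle it takes about 0.14 N m to turn (2.3 N pushing a spoke 60 mm from the axis); each newton of clamping adds 0.014 N m (0.23 N at 60 mm). Let go, it stays put; a squeeze above about 10 N eases back to about 10 N.
- hub (a point): Centre of the star wheel, on its vertical axis at the spokes' mid height, 90 mm above the table. Black hub 38 mm across, 22 mm tall (with a 4 mm stud on top); five level round spokes 14 mm thick, 72 degrees apart, reach 70 mm from the axis. Below stands a column 56 mm across; beyond that it is free down to the base at 12 mm.
- hood (a point): Middle of the top of the fixed white splash hood over the wheel's +x side (press axes), 112 mm above the table: a plate 6 mm thick, 150 mm long along y, from 22 to 92 mm beyond the wheel's axis, on a rear wall. Only the wheel's -x side is open, so the spokes are pushed there, one after another.
- spoke_tip (a point): Outer end of one of the five spokes, 70 mm from the wheel's axis (whichever way it points, it may be under the hood). With the wheel at 0 this spoke points to the press's -x. How tight the clamp is shows in the push only while the wheel is moving on: at rest its friction takes up part of the load.
- beaker: Bystander, leave it alone: glass beaker, 68 mm across, 90 mm tall; origin at its underside's centre.
- round_cartridge: Bystander, leave it alone: white round cartridge with a thin neck, 58 mm across, 110 mm tall; origin at its underside's centre.
- dosing_bottle: Bystander, leave it alone: white bottle, 56 mm across, 130 mm tall; origin at its underside's centre.
- additive_jar: Bystander, leave it alone: white squat jar, 64 mm across, 65 mm tall; origin at its underside's centre.
- union_ring: Bystander, leave it alone: grey plastic ring lying flat, 64 mm across, 14 mm tall; origin at its underside's centre.
- screwdriver: Bystander, leave it alone: screwdriver lying on the table, about 200 mm long; origin about its middle.
- small_bottle: Bystander, leave it alone: small white bottle, 44 mm across, 85 mm tall; origin at its underside's centre.
There are look-alikes about, which are no part of the job. What is shaped like the cartridge but blue or turquoise is not meant.

How it is judged:
By the outcome, as a careful person would: the job done as asked, in the order asked, and still so for the second after the job is handed in, with the robot touching nothing.
It also fails if it takes over 72 s, if anything falls off the work surface, if the arm or the gripper's body presses on something with over 40 N, if the wrist force passes 120 N, or if a joint passes its speed limit or range.

## Working session

There is one attempt and no reset: what is moved stays moved. The work goes in short steps, Python scripts to look and compute and a tool call to move; the robot and the scene stay as the last step left them, time stands still between calls to the robot, and variables do not carry over. Pictures are saved under pics/ and viewed, and the job is handed in when it is done.

Besides the shell and the picture viewer there is one more tool, called after "Emit:" as name(argument=value, ...) on one line, values as JSON. send_rows: Moves the arm, as the interface text tells. Its arguments: {"type":"object","properties":{"targets":{"type":"array","items":{"type":"object","properties":{"claw":{"type":"number"},"dx":{"type":"number"},"dy":{"type":"number"},"dz":{"type":"number"},"yaw":{"type":"number"}}}},"grip_force":{"type":"number"}},"required":["targets"]}

```bash
mkdir -p pics; ls
python3 - <<'E'
from bench import ctrl
import cv2,numpy as np,json
s=ctrl.observe();print({k:np.round(v,3).tolist() for k,v in s.items()})
for n in ["scene","side","wrist"]:
    m=ctrl.camera_model(n);p,d=ctrl.grab_frame(n)
    cv2.imwrite(f"pics/{n}0.png",p[...,::-1]);np.savez(f"{n}0.npz",p=p,d=d,K=m["intrinsics"],k1=m["k1"],T=m["T"])
    print(n,m)
E
```

```text
pics
{'t': 0.0, 'joints': [1.086, 0.159, 1.598, -0.0, 1.386, -0.21], 'qd': [0.002, 0.001, -0.003, 0.0, 0.0, 0.0], 'joint_efforts': [0.001, -39.599, -33.144, -0.0, 0.008, 0.0], 'ee_pos': [155.799, 552.904, 252.308], 'tcp_rot': [0.701, -0.097, 0.097, -0.7], 'ft_force': [-0.338, 0.256, 0.048], 'torque': [-0.013, 0.016, 0.028], 'width': 85.621}
scene {'intrinsics': array([[447.1103725 ,   0.        , 320.4667452 ],
       [  0.        , 447.1103725 , 235.29819631],
       [  0.        ,   0.        ,   1.        ]]), 'k1': 0.0012801821492928562, 'T': array([[-3.18593534e-01,  5.36095331e-01, -7.81728825e-01,
         1.29043638e+03],
       [ 9.47880363e-01,  1.76198663e-01, -2.65474763e-01,
         2.50159981e+02],
       [-4.58020722e-03, -8.25563945e-01, -5.64289991e-01,
         6.20641622e+02],
       [ 0.00000000e+00,  0.00000000e+00,  0.00000000e+00,
         1.00000000e+00]])}
side {'intrinsics': array([[473.27058318,   0.        , 321.39233679],
       [  0.        , 473.27058318, 237.79112873],
       [  0.        ,   0.        ,   1.        ]]), 'k1': -0.015895865895487627, '
[... 196 characters left out ...]
3, -8.04048950e-01, -5.94560320e-01,
         6.88485431e+02],
       [ 0.00000000e+00,  0.00000000e+00,  0.00000000e+00,
         1.00000000e+00]])}
wrist {'intrinsics': array([[384.10325931,   0.        , 315.2176624 ],
       [  0.        , 384.10325931, 248.7392368 ],
       [  0.        ,   0.        ,   1.        ]]), 'k1': -0.07439104583849186, 'T': array([[ 2.70358817e-01,  9.20588675e-01,  2.81820157e-01,
         8.42502719e+01],
       [ 9.62757843e-01, -2.57951583e-01, -8.09834385e-02,
         5.73971238e+02],
       [-1.85648088e-03,  2.93219153e-01, -9.56043452e-01,
         3.73613936e+02],
       [ 0.00000000e+00,  0.00000000e+00,  0.00000000e+00,
         1.00000000e+00]])}
```

View pics/scene0.png

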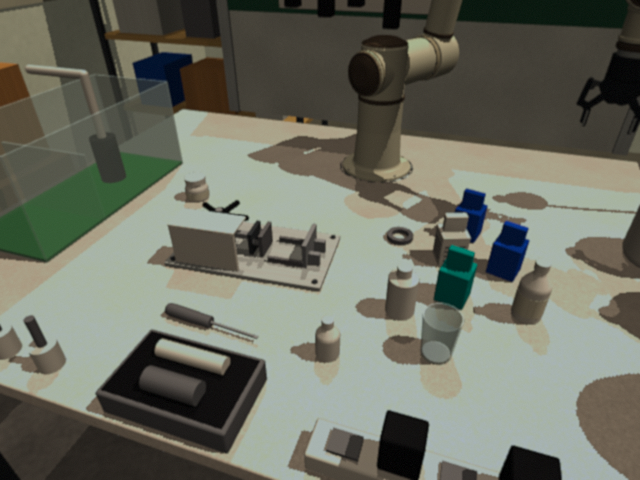

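View pics/side0.png

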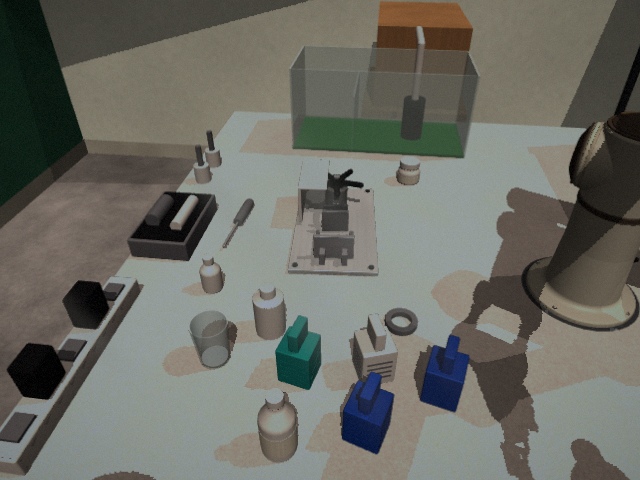

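View pics/wrist0.png

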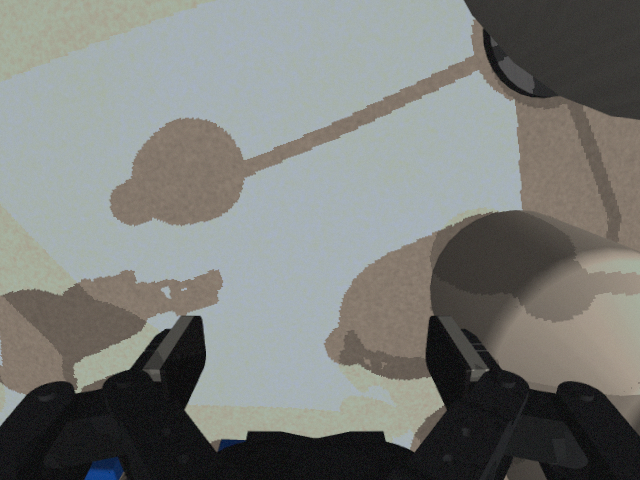

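```bash
cat > h.py <<'E'
import numpy as np,cv2
def load(n):
    z=np.load(n+'.npz');return z
def pts(z,uv,depth=None,plane=None):
    """pixels -> world, via depth or plane z"""
    uv=np.atleast_2d(np.array(uv,float));K=z['K'];k1=float(z['k1'])
    xd=(uv-[K[0,2],K[1,2]])/[K[0,0],K[1,1]]
    x=xd.copy()
    for _ in range(10): x=xd/(1+k1*(x**2).sum(1,keepdims=True))
    r=np.c_[x,np.ones(len(x))];T=z['T']
    if plane is not None:
        w=r@T[:3,:3].T; s=(plane-T[2,3])/w[:,2]; return T[:3,3]+w*s[:,None]
    if depth is None:
        d=z['d'];depth=d[uv[:,1].round().astype(int),uv[:,0].round().astype(int)]
    return (r*np.reshape(depth,(-1,1)))@T[:3,:3].T+T[:3,3]
def cloud(z):
    v,u=np.mgrid[0:480,0:640];P=pts(z,np.c_[u.ravel(),v.ravel()]).reshape(480,640,3);P[z['d']<=0]=np.nan;return P
def proj(z,P):
    P=np.atleast_2d(P);T=z['T'];c=(P-T[:3,3])@T[:3,:3];x=c[:,:2]/c[:,2:];x=x*(1+float(z['k1'])*(x**2).sum(1,keepdims=True))
    K=z['K'];return x*[K[0,0],K[1,1]]+[K[0,2],K[1,2]]
E
python3 - <<'E'
import cv2
a=cv2.imread('pics/scene0.png');b=cv2.imread('pics/side0.png')
cv2.imwrite('pics/sc_press.png',cv2.resize(a[190:300,150:350],None,fx=4,fy=4,interpolation=cv2.INTER_CUBIC))
cv2.imwrite('pics/sd_press.png',cv2.resize(b[150:285,270:400],None,fx=4.4,fy=4.4,interpolation=cv2.INTER_CUBIC))
cv2.imwrite('pics/sd_cart.png',cv2.resize(b[290:480,250:480],None,fx=3,fy=3,interpolation=cv2.INTER_CUBIC))
E
```

```text
(no output)
```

View pics/sc_press.png

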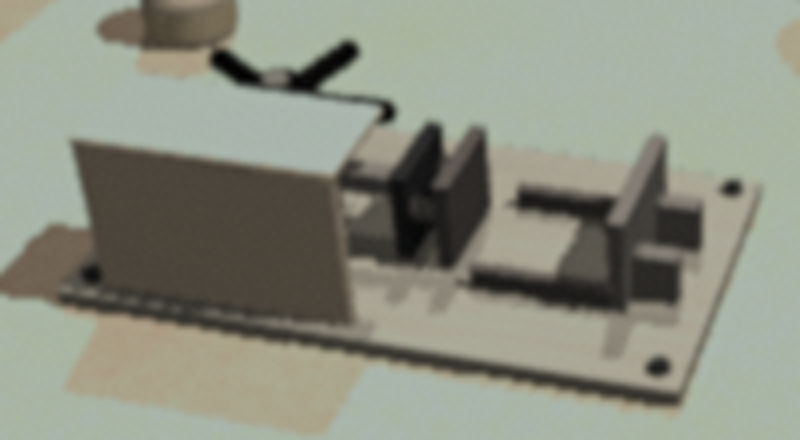

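View pics/sd_press.png

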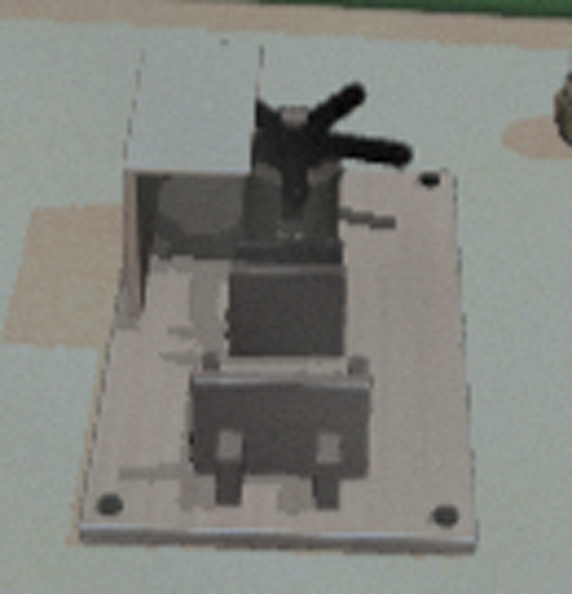

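View pics/sd_cart.png

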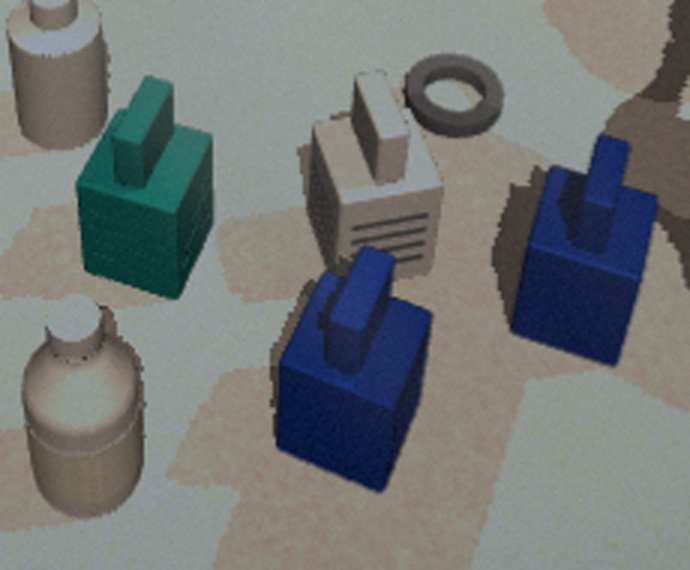

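Candidates shaped like the cartridge, in the side view: white with label (375,350), turquoise (298,355), blue (367,412), blue (445,378). The bottles and round jar are white but round. In the crop, only the one at (375,350) is a white square block with a bar handle, so that is the target. Next I'll measure it.

Run:
```python
from h import *
for n in ['side0','scene0']:
    z=load(n);P=cloud(z)
    # cartridge: handle top & body top
    if n=='side0': box=(slice(300,390),slice(345,405))
    else: box=(slice(205,270),slice(430,475))
    Q=P[box].reshape(-1,3);C=z['p'][box].reshape(-1,3).astype(int)
    sat=C.max(1)-C.min(1)
    for lo,hi in [(70,88),(112,128)]:
        m=(Q[:,2]>lo)&(Q[:,2]<hi)&(sat<60)&(C[:,0]>=C[:,2]-5)
        q=Q[m]; 
        if len(q)<8: print(n,lo,len(q));continue
        r=cv2.minAreaRect(q[:,:2].astype(np.float32)); print(n,lo,len(q),'z',np.median(q[:,2]).round(1),r,q.min(0).round(),q.max(0).round())
    # base
    if n=='side0': box=(slice(150,285),slice(270,400))
    else: box=(slice(190,300),slice(150,350))
    Q=P[box].reshape(-1,3)
    m=(Q[:,2]>8)&(Q[:,2]<16);q=Q[m]
    print(n,'base',m.sum(),np.median(q[:,2]),cv2.minAreaRect(q[:,:2].astype(np.float32)))
    m=(Q[:,2]>106)&(Q[:,2]<118);q=Q[m]
    print(n,'hood',m.sum(),np.median(q[:,2]) if m.any() else 0,cv2.minAreaRect(q[:,:2].astype(np.float32)))
```

```text
side0 70 591 z 79.1 ((429.0950012207031, 264.83917236328125), (60.345298767089844, 61.644248962402344), 20.1484317779541) [392. 228.  70.] [466. 303.  88.]
side0 112 141 z 118.1 ((428.6565856933594, 265.30462646484375), (18.377426147460938, 48.24929428100586), 19.149675369262695) [414. 241. 112.] [444. 289. 121.]
side0 base 4588 11.740065573880884 ((516.6138916015625, -290.060302734375), (647.5950927734375, 241.69654846191406), 83.29948425292969)
side0 hood 853 111.67289468216995 ((583.7393188476562, -68.14974975585938), (100.55268096923828, 498.3013610839844), 2.0432610511779785)
scene0 70 387 z 78.1 ((432.0272521972656, 263.63201904296875), (60.071468353271484, 59.74872589111328), 19.514286041259766) [413. 227.  70.] [468. 301.  88.]
scene0 112 131 z 117.4 ((432.0058898925781, 262.838134765625), (18.78519058227539, 46.14162826538086), 17.74390411376953) [417. 239. 112.] [447. 286. 121.]
scene0 base 3889 10.391535779876335 ((488.857177734375, -217.1094207763672), (317.1390075683594, 457.80096435546875), 4.144556999206543)
scene0 hood 1322 110.14291660257965 ((604.1036987304688, -239.54214477539062), (73.15276336669922, 150.8876953125), 4.0218095779418945)
```

Run:
```python
from h import *
def R(a): a=np.radians(a);return np.array([[np.cos(a),-np.sin(a)],[np.sin(a),np.cos(a)]])
for n in ['side0','scene0']:
    z=load(n);P=cloud(z)
    if n=='side0': box=(slice(150,285),slice(270,400))
    else: box=(slice(190,300),slice(150,350))
    m0=np.zeros((480,640),np.uint8);m0[box]=1
    m=((P[...,2]>6)&(P[...,2]<16)&(m0>0)&(P[...,0]>420)&(P[...,0]<680)&(P[...,1]>-350)&(P[...,1]<50)).astype(np.uint8)
    nc,l,st,_=cv2.connectedComponentsWithStats(m);k=1+np.argmax(st[1:,4]);q=P[l==k]
    r=cv2.minAreaRect(q[:,:2].astype(np.float32));print(n,'base',len(q),r,cv2.boxPoints(r).round(1).tolist())
    Q=P[(m0>0)&(P[...,2]>20)&(P[...,1]<60)&(P[...,1]>-350)]
    m=(Q[:,2]>106)&(Q[:,2]<118)&(Q[:,0]>500)&(Q[:,0]<680);r=cv2.minAreaRect(Q[m,:2].astype(np.float32));print('hood',m.sum(),r)
    m=(Q[:,2]>78)&(Q[:,2]<106)&(Q[:,0]<560);print('wheel pts',m.sum(),Q[m].min(0).round(),Q[m].max(0).round())
    # faces in press yaw 4
    q=(Q[:,:2])@R(4)  # rotates into press axes (unshifted)
    for lo,hi in [(60,75),(22,30)]:
        m=(Q[:,2]>lo)&(Q[:,2]<hi);h,e=np.histogram(q[m,1],bins=np.arange(-330,60,4))
        print(lo,[(int(a),int(b)) for a,b in zip(e,h) if b>3])
```

```text
side0 base 4614 ((540.5130004882812, -163.58250427246094), (200.25796508789062, 365.2090759277344), 4.245419502258301) [[427.1000061035156, 11.100000381469727], [454.20001220703125, -353.1000061035156], [653.9000244140625, -338.29998779296875], [626.7999877929688, 25.899999618530273]]
hood 846 ((588.875244140625, -238.49014282226562), (98.55865478515625, 158.63430786132812), 3.8776235580444336)
wheel pts 376 [ 478. -301.   79.] [ 560. -173.  106.]
60 [(-286, 5), (-282, 5), (-278, 10), (-274, 11), (-270, 12), (-266, 20), (-262, 23), (-258, 32), (-234, 4), (-210, 13), (-206, 23), (-202, 30), (-198, 65), (-194, 11), (-182, 11), (-178, 26), (-174, 70), (-170, 42), (-78, 19), (-74, 42), (-70, 131), (-66, 78)]
22 [(-210, 9), (-174, 43), (-170, 29), (-154, 6), (-150, 6), (-146, 7), (-142, 5), (-70, 51), (-66, 27), (-46, 10), (-42, 21)]
scene0 base 3948 ((541.4135131835938, -163.80349731445312), (205.76600646972656, 359.4229736328125), 4.070250511169434) [[426.0, 8.199999809265137], [451.5, -350.3999938964844], [656.7999877929688, -335.79998779296875], [631.2999877929688, 22.799999237060547]
[... 643 characters left out ...]
), (-66, 4)]
22 [(-330, 5), (-326, 6), (-318, 4), (-314, 4), (-310, 5), (-306, 5), (-298, 5), (-294, 6), (-290, 4), (-286, 4), (-282, 5), (-278, 6), (-274, 5), (-270, 6), (-266, 4), (-262, 4), (-258, 5), (-254, 5), (-250, 5), (-246, 5), (-242, 7), (-238, 4), (-234, 4), (-222, 4), (-218, 5), (-214, 6), (-210, 8), (-206, 6), (-202, 4), (-198, 14), (-178, 6), (-174, 22), (-170, 10), (-158, 4), (-154, 9), (-150, 9), (-146, 9), (-142, 7), (-138, 9), (-134, 11), (-130, 10), (-126, 10), (-122, 11), (-118, 11), (-114, 9), (-110, 9), (-106, 7), (-102, 12), (-98, 8), (-94, 6), (-86, 6), (-82, 5), (-78, 5), (-74, 6), (-70, 14), (-66, 13), (-62, 10), (-58, 10), (-54, 10), (-50, 11), (-46, 7), (-42, 10)]
```

Run:
```python
from h import *
a=np.radians(4.1);Rm=np.array([[np.cos(a),-np.sin(a)],[np.sin(a),np.cos(a)]])
for n in ['side0','scene0']:
    z=load(n);P=cloud(z)
    box=(slice(150,285),slice(270,400)) if n=='side0' else (slice(190,300),slice(150,350))
    Q=P[box].reshape(-1,3);C=z['p'][box].reshape(-1,3).max(1);q=np.c_[Q[:,:2]@Rm,Q[:,2]]
    def rep(t,m): 
        s=q[m]; print(n,t,m.sum(),'min',s.min(0).round(1),'max',s.max(0).round(1),'med',np.median(s,0).round(1))
    rep('stop',(q[:,1]>-82)&(q[:,1]<-58)&(q[:,2]>40)&(q[:,2]<74))
    rep('stoptop',(q[:,1]>-85)&(q[:,1]<-55)&(q[:,2]>69)&(q[:,2]<75))
    rep('plate',(q[:,1]>-180)&(q[:,1]<-162)&(q[:,2]>30)&(q[:,2]<74)&(q[:,0]<575))
    rep('hood',(q[:,1]>-365)&(q[:,1]<-180)&(q[:,2]>108)&(q[:,2]<115)&(q[:,0]>545))
    m=(q[:,1]>-380)&(q[:,1]<-185)&(q[:,2]>82)&(q[:,2]<110)&(q[:,0]<552)&(q[:,0]>430)
    rep('wheel',m)
    for lo,hi in [(82,90),(90,96),(96,100),(100,108)]:
        mm=m&(q[:,2]>lo)&(q[:,2]<hi)
        if mm.sum()>3: rep(f'  {lo}',mm)
    s=q[m]; rel=s[:,:2]-[529,-281]; ang=np.degrees(np.arctan2(rel[:,1],rel[:,0]));r=np.hypot(*rel.T)
    k=r>35; h,e=np.histogram(ang[k]%360,bins=72,range=(0,360)); print([(int(e[i]),int(h[i])) for i in range(72) if h[i]])
    for k2 in range(0,360,72): pass
    print('rmax',r.max())
# kerbs in scene
z=load('scene0');P=cloud(z);q=np.concatenate([P[...,:2]@Rm,P[...,2:]],2)
m=(q[...,2]>19)&(q[...,2]<29)&(q[...,1]>-158)&(q[...,1]<-85)&(q[...,0]>480)&(q[...,0]<580)
s=q[m];h,e=np.histogram(s[:,0],bins=np.arange(480,580,2));print('kerbx',[(int(a),int(b)) for a,b in zip(e,h) if b])
m=(q[...,2]>24)&m; s=q[m];h,e=np.histogram(s[:,0],bins=np.arange(480,580,2));print('kerbtopx',[(int(a),int(b)) for a,b in zip(e,h) if b],s[:,1].min(),s[:,1].max())
```

```text
side0 stop 576 min [483.1 -79.2  40. ] max [570.5 -58.3  73.9] med [527.  -67.6  58.5]
side0 stoptop 137 min [484.1 -79.2  69.1] max [570.5 -63.6  74.1] med [530.3 -69.9  71.4]
side0 plate 412 min [ 495.5 -179.9   30.1] max [ 558.4 -166.    72.7] med [ 526.8 -171.6   53.3]
side0 hood 823 min [ 549.5 -359.4  108. ] max [ 619.8 -200.6  115. ] med [ 584.6 -273.2  111.7]
side0 wheel 420 min [ 460.1 -336.7   82.2] max [ 550.8 -211.8  109.9] med [ 518.9 -269.5   95.4]
side0   82 70 min [ 460.1 -330.4   82.2] max [ 550.6 -212.7   89.9] med [ 506.9 -267.1   87.9]
side0   90 173 min [ 460.3 -336.7   90.1] max [ 550.6 -211.8   96. ] med [ 508.1 -266.9   93.7]
side0   96 103 min [ 465.5 -333.3   96. ] max [ 550.3 -216.2   99.9] med [ 519.8 -270.4   97.1]
side0   100 69 min [ 510.9 -297.8  100.1] max [ 543.7 -262.6  107.3] med [ 528.5 -278.9  101.7]
[(60, 1), (70, 1), (85, 13), (90, 22), (95, 18), (100, 4), (150, 2), (155, 20), (160, 37), (165, 16), (170, 4), (225, 15), (230, 16), (235, 13), (240, 1), (295, 1), (300, 1), (305, 1)]
rmax 70.38581036512565
scene0 stop 287 min [482.3 -77.   40. ] ma
[... 639 characters left out ...]
min [ 484.  -307.4   96.2] max [ 534.1 -231.    99.9] med [ 524.9 -274.5   98.8]
scene0   100 33 min [ 516.1 -294.7  100.2] max [ 538.8 -269.2  104.9] med [ 529.9 -282.4  102.5]
[(55, 2), (65, 2), (70, 3), (85, 7), (90, 21), (95, 8), (155, 17), (160, 30), (165, 13), (170, 1), (175, 1), (230, 6), (235, 13), (240, 24), (245, 10), (285, 2), (290, 1), (295, 1), (300, 2)]
rmax 78.64857830885711
kerbx [(482, 2), (484, 7), (486, 10), (488, 17), (490, 30), (492, 20), (494, 4), (562, 7), (564, 8), (566, 19), (568, 19), (570, 49), (572, 22)]
kerbtopx [(484, 2), (486, 5), (488, 13), (490, 8), (492, 6), (494, 1), (564, 4), (566, 13), (568, 12), (570, 13), (572, 9)] -155.70071778380097 -86.47314981558232
```

Run:
```python
from h import *
z=load('side0');P=cloud(z);hsv=cv2.cvtColor(z['p'],cv2.COLOR_RGB2HSV)
m=((hsv[...,0]>75)&(hsv[...,0]<135)&(hsv[...,1]>150)&(np.mgrid[0:480,0:640][0]>300)).astype(np.uint8)
nc,l,st,c=cv2.connectedComponentsWithStats(m)
for k in range(1,nc):
    if st[k,4]<200: continue
    q=P[l==k];print(c[k].round(),'all',np.nanmin(q,0).round(),np.nanmax(q,0).round());t=q[q[:,2]>112];print('  handle',cv2.minAreaRect(t[:,:2].astype(np.float32)))
R=P[300:480,250:480].reshape(-1,3)
m=R[:,2]>60
q=R[m];h=q[np.hypot(q[:,0]-430,q[:,1]-264)<110];print('near tall',h.min(0),h.max(0))
```

```text
[295. 360.] all [525. 252.   2.] [591. 321. 122.]
  handle ((559.8413696289062, 295.96697998046875), (24.26102638244629, 16.27665901184082), 79.74540710449219)
[445. 377.] all [278. 263.   2.] [348. 334. 122.]
  handle ((311.53863525390625, 296.9563903808594), (48.50130081176758, 17.233335494995117), 74.65228271484375)
[370. 386.] all [421. 361. 109.] [448. 407. 122.]
  handle ((434.0066223144531, 384.05743408203125), (46.984500885009766, 17.161725997924805), 71.26046752929688)
[366. 420.] all [400. 349.   3.] [471. 421. 114.]
  handle ((444.4407653808594, 405.2969665527344), (0.28818798065185547, 6.208011150360107), 65.7939453125)
near tall [320.60355595 228.35059978  60.0593677 ] [539.68721019 373.45006589 122.06786775]
```

Emit:
send_rows(targets=[{"dx":27,"dy":-29,"dz":0,"yaw":-6,"claw":0.35},{"dx":55,"dy":-58,"dz":0,"yaw":-12,"claw":0.35},{"dx":82,"dy":-87,"dz":0,"yaw":-18,"claw":0.35},{"dx":110,"dy":-116,"dz":0,"yaw":-25,"claw":0.35},{"dx":137,"dy":-145,"dz":0,"yaw":-31,"claw":0.35},{"dx":165,"dy":-174,"dz":0,"yaw":-37,"claw":0.35},{"dx":192,"dy":-203,"dz":0,"yaw":-43,"claw":0.35},{"dx":220,"dy":-232,"dz":-20,"yaw":-49,"claw":0.35},{"dx":247,"dy":-261,"dz":-40,"yaw":-54.7,"claw":0.35},{"dx":274.5,"dy":-289,"dz":-60,"yaw":-54.7,"claw":0.35}], grip_force=40)

```text
t: 0.98
ee_pos: [426.3, 268.2, 196.7]
tcp_rot: [-0.576, 0.409, -0.409, 0.577]
ft_force: [-0.3, 0.9, -0.2]
width: 55.8
```

Emit:
send_rows(targets=[{"dx":0,"dy":0,"dz":0,"yaw":0,"claw":0.35},{"dx":0,"dy":0,"dz":0,"yaw":0,"claw":0.35},{"dx":0,"dy":0,"dz":0,"yaw":0,"claw":0.35}])

```text
t: 1.23
ee_pos: [425.1, 269.9, 197.1]
tcp_rot: [0.578, -0.408, 0.408, -0.578]
ft_force: [-0.5, 1.3, -0.3]
width: 55.8
```

```bash
cat > snap.py <<'E'
import sys,cv2,numpy as np
from bench import ctrl
s=ctrl.observe();print({k:np.round(s[k],3).tolist() for k in ['t','joints','ee_pos','tcp_rot','ft_force','width']})
for a in sys.argv[1:]:
    n,f=a.split(':');m=ctrl.camera_model(n);p,d=ctrl.grab_frame(n)
    cv2.imwrite(f'pics/{f}.png',p[...,::-1]);np.savez(f+'.npz',p=p,d=d,K=m["intrinsics"],k1=m["k1"],T=m["T"])
E
python3 snap.py wrist:w1
```

```text
{'t': 1.233, 'joints': [0.325, 0.024, 1.856, 0.0, 1.263, -0.016], 'ee_pos': [425.094, 269.904, 197.119], 'tcp_rot': [0.578, -0.408, 0.408, -0.578], 'ft_force': [-0.549, 1.309, -0.251], 'width': 55.751}
```

View pics/w1.png

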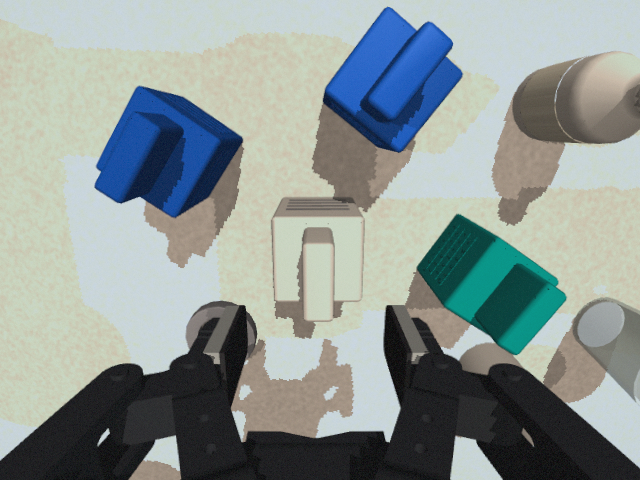

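Run:
```python
from h import *
z=load('w1');P=cloud(z)
Q=P[190:330,265:370].reshape(-1,3)
for lo,hi in [(74,86),(114,124)]:
    q=Q[(Q[:,2]>lo)&(Q[:,2]<hi)];print(lo,len(q),np.median(q[:,2]),cv2.minAreaRect(q[:,:2].astype(np.float32)))
```

```text
74 5544 80.39263869183762 ((429.24224853515625, 265.0246887207031), (60.27543258666992, 60.09362030029297), 19.674970626831055)
114 2575 120.29772256456658 ((429.1311340332031, 265.0743103027344), (18.01890754699707, 47.79560089111328), 19.918075561523438)
```

The wrist view shows the white block at (318,255) with the handle at (318,275). It measures 60x60 mm at z=80, with the handle 18x48 mm at z=120, centred at (429.2, 265.0). That matches the description, so I'll descend and grip.

Emit:
send_rows(targets=[{"dx":4.1,"dy":-4.9,"dz":-15,"yaw":0.3,"claw":0.35},{"dx":4.1,"dy":-4.9,"dz":-35,"yaw":0.3,"claw":0.35},{"dx":4.1,"dy":-4.9,"dz":-55,"yaw":0.3,"claw":0.35},{"dx":4.1,"dy":-4.9,"dz":-75,"yaw":0.3,"claw":0.35},{"dx":4.1,"dy":-4.9,"dz":-89,"yaw":0.3,"claw":0.35},{"dx":4.1,"dy":-4.9,"dz":-89,"yaw":0.3,"claw":0.35},{"dx":4.1,"dy":-4.9,"dz":-89,"yaw":0.3,"claw":0.35}])

```text
t: 1.87
ee_pos: [428.7, 265.8, 108.4]
tcp_rot: [0.579, -0.406, 0.406, -0.579]
ft_force: [0.1, 0.2, 0.6]
width: 55.7
```

```bash
python3 snap.py side:s2
```

```text
{'t': 1.867, 'joints': [0.315, 0.144, 1.92, 0.0, 1.078, -0.034], 'ee_pos': [428.699, 265.845, 108.436], 'tcp_rot': [0.579, -0.406, 0.406, -0.579], 'ft_force': [0.072, 0.248, 0.645], 'width': 55.737}
```

View pics/s2.png

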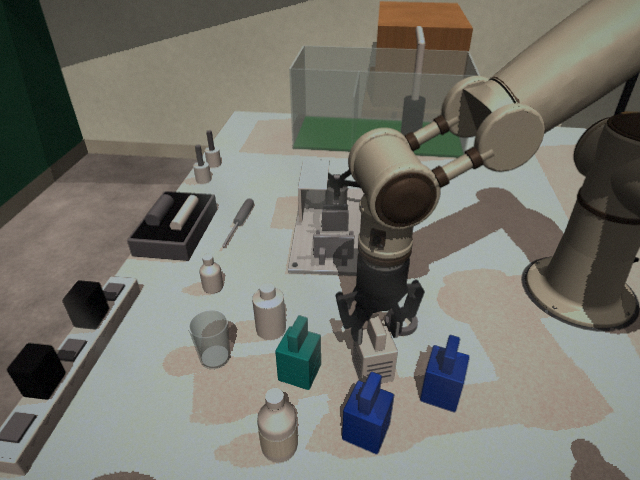

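Emit:
send_rows(targets=[{"dx":0,"dy":0,"dz":0,"yaw":0,"claw":1},{"dx":0,"dy":0,"dz":0,"yaw":0,"claw":1},{"dx":0,"dy":0,"dz":0,"yaw":0,"claw":1},{"dx":0,"dy":0,"dz":0,"yaw":0,"claw":1},{"dx":0,"dy":0,"dz":0,"yaw":0,"claw":1},{"dx":0,"dy":0,"dz":0,"yaw":0,"claw":1}], grip_force=45)

```text
t: 2.42
ee_pos: [429.9, 265.1, 109.1]
tcp_rot: [-0.578, 0.406, -0.407, 0.579]
ft_force: [-1.4, -1.2, 6.5]
width: 17.4
```

Emit:
send_rows(targets=[{"dz":5,"claw":1},{"dz":20,"claw":1},{"dz":40,"claw":1},{"dz":60,"claw":1},{"dz":80,"claw":1},{"dz":95,"claw":1},{"dz":95,"claw":1}])

```text
$.targets[0]: bad value
```

Emit:
send_rows(targets=[{"dx":0,"dy":0,"yaw":0,"dz":5,"claw":1},{"dx":0,"dy":0,"yaw":0,"dz":20,"claw":1},{"dx":0,"dy":0,"yaw":0,"dz":40,"claw":1},{"dx":0,"dy":0,"yaw":0,"dz":60,"claw":1},{"dx":0,"dy":0,"yaw":0,"dz":80,"claw":1},{"dx":0,"dy":0,"yaw":0,"dz":95,"claw":1},{"dx":0,"dy":0,"yaw":0,"dz":95,"claw":1}])

```text
t: 3.0
ee_pos: [431.1, 265.4, 206.3]
tcp_rot: [-0.577, 0.405, -0.408, 0.58]
ft_force: [0.6, -0.1, -2.4]
width: 17.7
```

Emit:
send_rows(targets=[{"dx":0,"dy":-20,"yaw":-2,"dz":5,"claw":1},{"dx":0,"dy":-50,"yaw":-5,"dz":10,"claw":1},{"dx":0,"dy":-83,"yaw":-8,"dz":15,"claw":1},{"dx":0,"dy":-116,"yaw":-11,"dz":20,"claw":1},{"dx":0,"dy":-149,"yaw":-14,"dz":25,"claw":1},{"dx":10,"dy":-182,"yaw":-15.7,"dz":30,"claw":1},{"dx":20,"dy":-215,"yaw":-15.7,"dz":35,"claw":1},{"dx":35,"dy":-245,"yaw":-15.7,"dz":40,"claw":1},{"dx":50,"dy":-275,"yaw":-15.7,"dz":40,"claw":1},{"dx":65,"dy":-305,"yaw":-15.7,"dz":40,"claw":1}])

```text
t: 3.83
ee_pos: [494.2, -41.7, 241.9]
tcp_rot: [0.518, -0.482, 0.481, -0.517]
ft_force: [0.4, 0.2, -3.0]
width: 17.6
```

Emit:
send_rows(targets=[{"dx":12,"dy":-25,"yaw":0,"dz":0,"claw":1},{"dx":27,"dy":-50,"yaw":0,"dz":0,"claw":1},{"dx":42,"dy":-75,"yaw":0,"dz":0,"claw":1},{"dx":42,"dy":-85,"yaw":0,"dz":0,"claw":1},{"dx":42,"dy":-85,"yaw":0,"dz":0,"claw":1},{"dx":42,"dy":-85,"yaw":0,"dz":0,"claw":1}])

```text
t: 4.33
ee_pos: [535.5, -124.8, 241.5]
tcp_rot: [0.518, -0.483, 0.481, -0.517]
ft_force: [-0.4, -0.2, -2.8]
width: 17.5
```

```bash
python3 snap.py wrist:w2
```

```text
{'t': 4.333, 'joints': [-0.449, 0.105, 1.68, 0.0, 1.36, -0.521], 'ee_pos': [535.476, -124.841, 241.523], 'tcp_rot': [0.518, -0.483, 0.481, -0.517], 'ft_force': [-0.436, -0.248, -2.811], 'width': 17.475}
```

View pics/w2.png

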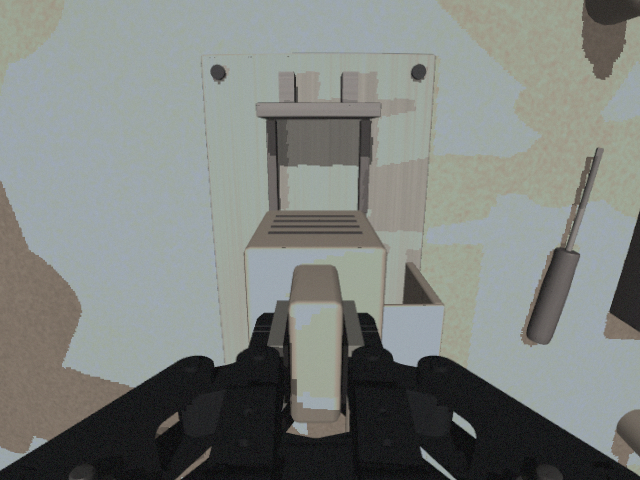

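Run:
```python
from h import *
z=load('w2');P=cloud(z)
def L(m,box,t):
    mm=np.zeros((480,640),bool);mm[box]=1;q=P[mm&m];r=cv2.minAreaRect(q[:,:2].astype(np.float32));print(t,len(q),np.median(q[:,2]).round(1),[np.round(x,1) for x in r]);return q
Z=P[...,2]
b=(slice(60,215),slice(230,400))
L((Z>69)&(Z<75),b,'stoptop')
a=np.radians(4.1);Rm=np.array([[np.cos(a),-np.sin(a)],[np.sin(a),np.cos(a)]])
Qp=np.concatenate([P[...,:2]@Rm,P[...,2:]],2)
for v in (130,150,170,190,205):
    s=Qp[v,255:385];print(v,[(u+255,s[u].round(0).astype(int).tolist()) for u in range(0,130,1) if 14.5<s[u,2]<60])
# base edges on front
m=(Z>8)&(Z<16);mm=np.zeros((480,640),bool);mm[50:250,195:445]=1
q=Qp[mm&m];print('base x',np.percentile(q[:,0],[0.2,99.8]),'ymax',np.percentile(q[:,1],99.8))
mm[:]=0;mm[265:310,380:445]=1;q=Qp[mm&(Z>106)&(Z<116)];print('hood',len(q),q.min(0),q.max(0))
q=Qp[100:125,250:390].reshape(-1,3);q=q[(q[:,2]>69)&(q[:,2]<75)];print('stop',q.min(0),q.max(0),np.percentile(q[:,:2],[2,98],axis=0))
mm[:]=0;mm[245:330,235:395]=1
q=P[mm&(Z>100)&(Z<145)];print('body top',len(q),np.median(q[:,2]),cv2.minAreaRect(q[:,:2].astype(np.float32)))
mm[:]=0;mm[265:420,290:345]=1
q=P[mm&(Z>160)&(Z<185)];print('handle top',len(q),np.median(q[:,2]),cv2.minAreaRect(q[:,:2].astype(np.float32)))
```

```text
stoptop 1833 72.5 [array([530.9, -33.8]), array([89.6, 10.4]), np.float64(4.4)]
130 [(266, [484, -86, 26]), (267, [484, -86, 26]), (268, [485, -86, 27]), (269, [486, -86, 25]), (270, [487, -86, 25]), (271, [488, -86, 27]), (272, [489, -86, 27]), (273, [490, -86, 27]), (274, [490, -86, 27]), (275, [491, -86, 27]), (276, [491, -86, 19]), (359, [563, -86, 17]), (360, [563, -86, 24]), (361, [564, -86, 26]), (362, [565, -86, 26]), (363, [565, -86, 28]), (364, [566, -86, 27]), (365, [567, -86, 27]), (366, [568, -86, 26]), (367, [569, -86, 26]), (368, [570, -86, 25]), (369, [570, -86, 27])]
150 [(267, [484, -102, 27]), (268, [485, -102, 28]), (269, [486, -102, 27]), (270, [486, -102, 27]), (271, [487, -102, 28]), (272, [488, -102, 27]), (273, [489, -102, 26]), (274, [490, -102, 26]), (275, [491, -102, 27]), (276, [491, -102, 24]), (277, [491, -103, 16]), (359, [563, -102, 21]), (360, [563, -102, 26]), (361, [564, -102, 27]), (362, [565, -102, 26]), (363, [566, -102, 27]), (364, [567, -102, 27]), (365, [568, -102, 27]), (366, [568, -102, 27]), (367, [569, -102, 26]), (368, [570, -102, 27])]

[... 1328 characters left out ...]
 26]), (361, [566, -150, 25]), (362, [567, -150, 26]), (363, [567, -149, 28]), (364, [568, -150, 26]), (365, [569, -150, 26]), (366, [570, -150, 26]), (367, [571, -150, 26])]
base x [427.9371178  626.68618579] ymax -22.526005547958267
hood 379 [ 573.99487854 -209.86590072  106.02514077] [ 618.83758132 -206.07728964  114.32443071]
stop [482.36460156 -76.88470373  69.00148696] [571.90168804 -66.2555596   74.89459392] [[484.06960503 -76.19548882]
 [570.31840597 -66.44725133]]
body top 315 112.48220533684446 ((592.4552001953125, -174.26913452148438), (9.207145690917969, 19.629640579223633), 4.351045608520508)
handle top 0 nan ((0.0, 0.0), (0.0, 0.0), 0.0)
  return _methods._mean(a, axis=axis, dtype=dtype,
  ret = ret.dtype.type(ret / rcount)
```

The wrist view shows the stop's top at (318,108) and the kerbs at columns 272 and 364. The kerbs' inner faces are ±36 mm about press x=527.5, and the stop's front face is 40 mm from the bay middle. I'll move over the bay and lower.

Emit:
send_rows(targets=[{"dx":-1,"dy":16,"yaw":0,"dz":0,"claw":1},{"dx":-1,"dy":36,"yaw":0,"dz":0,"claw":1},{"dx":-1.3,"dy":49,"yaw":0,"dz":-5,"claw":1},{"dx":-1.3,"dy":49,"yaw":0,"dz":-25,"claw":1},{"dx":-1.3,"dy":49,"yaw":0,"dz":-45,"claw":1},{"dx":-1.3,"dy":49,"yaw":0,"dz":-65,"claw":1},{"dx":-1.3,"dy":49,"yaw":0,"dz":-80,"claw":1},{"dx":-1.3,"dy":49,"yaw":0,"dz":-86,"claw":1},{"dx":-1.3,"dy":49,"yaw":0,"dz":-86,"claw":1},{"dx":-1.3,"dy":49,"yaw":0,"dz":-86,"claw":1}])

```text
t: 5.22
ee_pos: [535.1, -75.6, 157.4]
tcp_rot: [-0.518, 0.481, -0.481, 0.518]
ft_force: [0.7, 0.6, -2.3]
width: 17.4
```

```bash
python3 snap.py scene:sc3 side:s3
python3 - <<'E'
import cv2,numpy as np
a=cv2.imread('pics/sc3.png')[130:300,150:350];b=cv2.imread('pics/s3.png')[100:285,260:410]
a=cv2.resize(a,(600,510),interpolation=2)[:, :];b=cv2.resize(b,(413,510),interpolation=2);cv2.imwrite('pics/p3.png',cv2.resize(np.hstack([a,b]),(800,403)))
E
```

```text
{'t': 5.217, 'joints': [-0.364, 0.164, 1.789, 0.0, 1.189, -0.437], 'ee_pos': [535.086, -75.603, 157.41], 'tcp_rot': [-0.518, 0.481, -0.481, 0.518], 'ft_force': [0.713, 0.641, -2.343], 'width': 17.387}
```

View pics/p3.png

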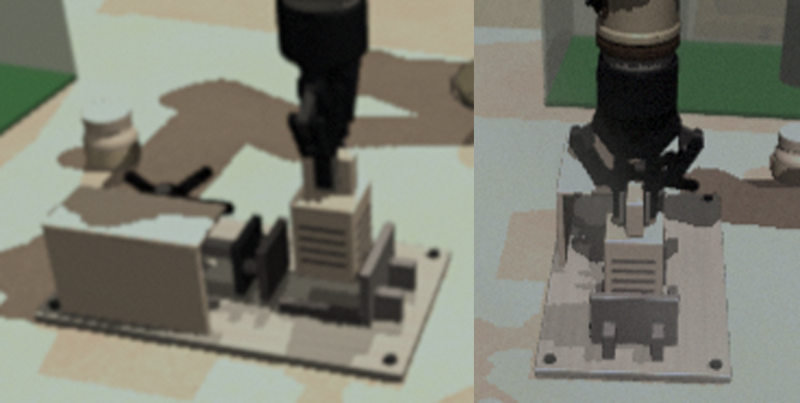

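Run:
```python
from h import *
a=np.radians(4.1);Rm=np.array([[np.cos(a),-np.sin(a)],[np.sin(a),np.cos(a)]])
for n,box in [('sc3',(slice(190,260),slice(210,260))),('s3',(slice(150,250),slice(290,360)))]:
    z=load(n);P=cloud(z);Qp=np.concatenate([P[...,:2]@Rm,P[...,2:]],2)[box].reshape(-1,3)
    q=Qp[(Qp[:,2]>88)&(Qp[:,2]<131)&(abs(Qp[:,0]-527)<45)&(abs(Qp[:,1]+117)<45)]
    C=z['p'][box].reshape(-1,3)
    print(n,len(q),q.min(0),q.max(0),np.percentile(q,[2,98],axis=0).round(1))
    t=q[(q[:,2]>124)];print(len(t),cv2.minAreaRect(t[:,:2].astype(np.float32)))
```

```text
Traceback (most recent call last):
ValueError: zero-size array to reduction operation minimum which has no identity
```

Run:
```python
from h import *
a=np.radians(4.1);Rm=np.array([[np.cos(a),-np.sin(a)],[np.sin(a),np.cos(a)]])
for n,box in [('sc3',(slice(190,255),slice(262,315))),('s3',(slice(185,250),slice(300,375)))]:
    z=load(n);P=cloud(z);Qp=np.concatenate([P[...,:2]@Rm,P[...,2:]],2)[box].reshape(-1,3)
    q=Qp[(Qp[:,2]>85)&(Qp[:,2]<124)&(abs(Qp[:,0]-527)<50)&(abs(Qp[:,1]+117)<50)]
    print(n,len(q),q.min(0).round(1),q.max(0).round(1),np.percentile(q,[5,50,95],axis=0).round(1).tolist())
```

```text
sc3 530 [ 500.9 -144.1   85. ] [562.  -83.5 124. ] [[513.7, -139.6, 87.1], [558.1, -104.8, 105.0], [560.7, -84.3, 122.3]]
s3 403 [ 498.8 -103.9   85. ] [558.  -81.  123.9] [[502.5, -88.2, 87.1], [529.2, -85.5, 104.9], [555.6, -82.7, 121.9]]
```

Emit:
send_rows(targets=[{"dx":-0.8,"dy":0,"yaw":0,"dz":-10,"claw":1},{"dx":-0.8,"dy":0,"yaw":0,"dz":-20,"claw":1},{"dx":-0.8,"dy":0,"yaw":0,"dz":-28,"claw":1},{"dx":-0.8,"dy":0,"yaw":0,"dz":-32,"claw":1},{"dx":-0.8,"dy":0,"yaw":0,"dz":-33,"claw":1},{"dx":-0.8,"dy":0,"yaw":0,"dz":-34,"claw":1},{"dx":-0.8,"dy":0,"yaw":0,"dz":-34,"claw":1},{"dx":-0.8,"dy":0,"yaw":0,"dz":-34,"claw":1}])

```text
t: 5.98
ee_pos: [534.6, -76.2, 123.5]
tcp_rot: [-0.518, 0.481, -0.482, 0.518]
ft_force: [0.8, -0.6, -2.7]
width: 17.3
```

Emit:
send_rows(targets=[{"dx":0,"dy":0,"yaw":0,"dz":-0.7,"claw":1},{"dx":0,"dy":0,"yaw":0,"dz":-1.4,"claw":1},{"dx":0,"dy":0,"yaw":0,"dz":-2,"claw":1},{"dx":0,"dy":0,"yaw":0,"dz":-2,"claw":1}])

```text
t: 6.32
ee_pos: [534.4, -76.1, 121.2]
tcp_rot: [-0.518, 0.481, -0.482, 0.518]
ft_force: [-0.5, -0.3, -3.2]
width: 17.5
```

Emit:
send_rows(targets=[{"dx":0,"dy":0,"yaw":0,"dz":-0.6,"claw":1},{"dx":0,"dy":0,"yaw":0,"dz":-1.2,"claw":1},{"dx":0,"dy":0,"yaw":0,"dz":-1.2,"claw":1}])

```text
t: 6.57
ee_pos: [534.5, -76.1, 121.2]
tcp_rot: [0.518, -0.481, 0.482, -0.518]
ft_force: [-3.9, 1.4, 5.9]
width: 17.6
```

Contact at z≈121, the expected height. Releasing.

Emit:
send_rows(targets=[{"dx":0,"dy":0,"yaw":0,"dz":0.6,"claw":0.35},{"dx":0,"dy":0,"yaw":0,"dz":0.6,"claw":0.35},{"dx":0,"dy":0,"yaw":0,"dz":0.6,"claw":0.35},{"dx":0,"dy":0,"yaw":0,"dz":0.6,"claw":0.35},{"dx":0,"dy":0,"yaw":0,"dz":0.6,"claw":0.35},{"dx":0,"dy":0,"yaw":0,"dz":15,"claw":0.35},{"dx":0,"dy":0,"yaw":0,"dz":40,"claw":0.35},{"dx":0,"dy":0,"yaw":0,"dz":70,"claw":0.35},{"dx":0,"dy":0,"yaw":0,"dz":100,"claw":0.35},{"dx":0,"dy":0,"yaw":0,"dz":120,"claw":0.35}])

```text
t: 7.4
ee_pos: [535.2, -76.4, 243.1]
tcp_rot: [-0.517, 0.48, -0.483, 0.518]
ft_force: [0.9, -0.4, 0.0]
width: 55.6
```

Emit:
send_rows(targets=[{"dx":-4,"dy":-30,"yaw":0,"dz":10,"claw":1},{"dx":-10,"dy":-60,"yaw":0,"dz":10,"claw":1},{"dx":-15,"dy":-90,"yaw":0,"dz":10,"claw":1},{"dx":-20,"dy":-120,"yaw":0,"dz":10,"claw":1},{"dx":-30,"dy":-145,"yaw":0,"dz":10,"claw":1},{"dx":-40,"dy":-165,"yaw":0,"dz":10,"claw":1},{"dx":-40,"dy":-165,"yaw":0,"dz":10,"claw":1},{"dx":-40,"dy":-165,"yaw":0,"dz":10,"claw":1}])

```text
t: 8.07
ee_pos: [493.9, -241.9, 249.8]
tcp_rot: [-0.517, 0.482, -0.482, 0.517]
ft_force: [-0.8, 0.5, 0.5]
width: 0.2
```

```bash
python3 snap.py wrist:w4 side:s4 scene:sc4
```

```text
{'t': 8.067, 'joints': [-0.675, 0.097, 1.672, 0.0, 1.373, -0.746], 'ee_pos': [493.91, -241.894, 249.786], 'tcp_rot': [-0.517, 0.482, -0.482, 0.517], 'ft_force': [-0.763, 0.454, 0.529], 'width': 0.185}
```

View pics/w4.png

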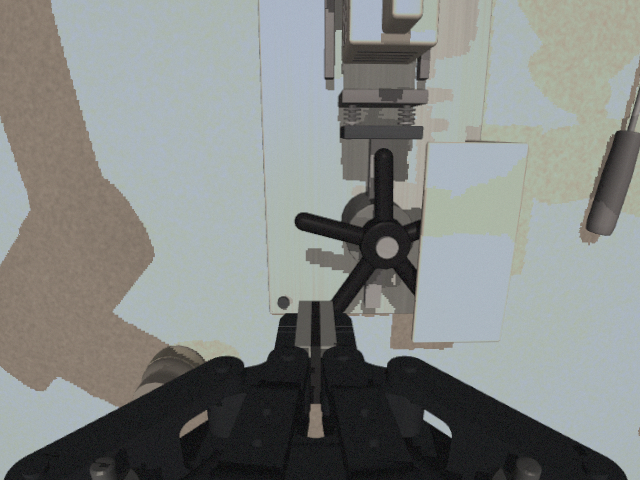

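View pics/s4.png

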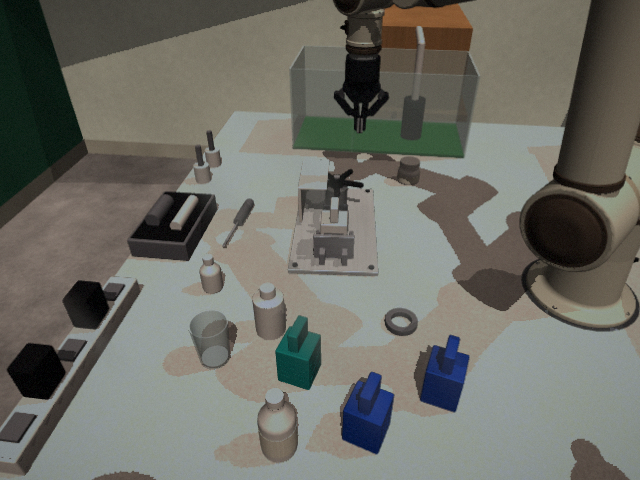

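```bash
cat > wheel.py <<'E'
from h import *
import sys
a=np.radians(4.15);Rm=np.array([[np.cos(a),-np.sin(a)],[np.sin(a),np.cos(a)]])
def press(P): return np.concatenate([P[...,:2]@Rm,P[...,2:]],-1)
if __name__=='__main__':
    z=load(sys.argv[1]);Q=press(cloud(z));C=z['p'].astype(int).max(2)
    D=Q-[527.4,-281,0];X,Y,Z=D[...,0],D[...,1],D[...,2]
    m=(np.hypot(X,Y)<18)&(Z>98)&(Z<112);q=D[m]
    t=q[q[:,2]>103];print('hub top',len(q),q.mean(0).round(1),'stud',len(t),t.mean(0).round(1) if len(t) else '', cv2.minEnclosingCircle(q[:,:2].astype(np.float32)))
    m=(np.hypot(X,Y)<74)&(np.hypot(X,Y)>28)&(Z>86)&(Z<100)&(C<80)&(X<18)
    an=np.degrees(np.arctan2(Y[m],X[m]))%360;h,e=np.histogram(an,bins=120,range=(0,360));print([(int(e[i]),int(h[i])) for i in range(120) if h[i]>2])
    ph=np.angle(np.exp(1j*np.radians(an)*5).mean())/5;print('spoke phase deg mod72',np.degrees(ph)%72,'theta=180-..: ',[(180-np.degrees(ph)-72*k)%360 for k in range(5)])
    B=Q-[527.4,-117,0];X,Y,Z=B[...,0],B[...,1],B[...,2]
    m=(abs(X)<36)&(Y<-18)&(Y>-75)&(Z>64)&(Z<74)
    if m.sum(): h,e=np.histogram(Y[m],bins=57,range=(-75,-18));print('plate top y',[(int(e[i]),int(h[i])) for i in range(57) if h[i]>5])
    m=(abs(X)<50)&(abs(Y)<50)&(Z>86)&(Z<97);q=B[m];print('cart top',len(q),q.min(0).round(1) if len(q) else '',q.max(0).round(1) if len(q) else '', cv2.minAreaRect(q[:,:2].astype(np.float32)) if len(q) else '')
E
python3 wheel.py w4
```

```text
hub top 1801 [ -0.5   0.6 102.2] stud 386 [-1.000e-01 -1.000e+00  1.053e+02] ((-0.08382663875818253, -0.09177657961845398), 17.9025821685791)
[(81, 17), (84, 60), (87, 167), (90, 198), (93, 207), (96, 209), (99, 144), (102, 38), (105, 3), (153, 26), (156, 83), (159, 192), (162, 202), (165, 184), (168, 153), (171, 89), (174, 32), (177, 8), (225, 34), (228, 104), (231, 167), (234, 164), (237, 143), (240, 117), (243, 62), (246, 20), (249, 6), (294, 13), (297, 25), (300, 15), (303, 8), (306, 3)]
spoke phase deg mod72 20.954346379411255 theta=180-..:  [np.float64(159.04565362058875), np.float64(87.04565362058875), np.float64(15.045653620588752), np.float64(303.0456536205887), np.float64(231.04565362058875)]
plate top y [(-64, 154), (-63, 116), (-62, 128), (-61, 120), (-60, 125), (-59, 126), (-58, 112), (-57, 137), (-56, 114), (-55, 107), (-54, 52), (-29, 43), (-28, 174)]
cart top 2947 [-29.6 -28.1  86. ] [31.   1.1 97. ] ((0.7312545776367188, -13.570451736450195), (60.72798538208008, 29.03308868408203), 0.40397635102272034)
```

```bash
cat > path.py <<'E'
import numpy as np
H=np.array([546.3,-242.1]);a=np.radians(4.15);R=np.array([[np.cos(a),-np.sin(a)],[np.sin(a),np.cos(a)]])
def tcp(phi,gap=0,r=56):
    f=np.radians(phi);u=np.array([np.cos(f),np.sin(f)]);n=np.array([-np.sin(f),np.cos(f)])
    h=9*abs(n[0])+11*abs(n[1]);return H+R@(r*u+(7+h+gap)*n)
def ang(xy):  # invert: spoke angle touching at this tcp
    from scipy.optimize import brentq
    p=R.T@(np.array(xy)-H)
    def g(d):
        f=np.radians(d);n=np.array([-np.sin(f),np.cos(f)]);return p@n-7-9*abs(n[0])-11*abs(n[1])
    best=brentq(g,np.degrees(np.arctan2(p[1],p[0]))%360-60,np.degrees(np.arctan2(p[1],p[0]))%360);return best
E
python3 - <<'E'
from path import *
c=np.array([493.9,-241.9])
print('start165 gap8',(tcp(165,8)-c).round(1))
s=tcp(165,8)
for p in range(165,125,-5): print(p,(tcp(p)-s).round(1), ang(tcp(p)))
E
```

```text
start165 gap8 [ -7.9 -17.1]
165 [1.5 7.9] 165.0
160 [ 0.8 12.6] 160.0
155 [ 0.5 17.4] 154.99999999999997
150 [ 0.7 22.4] 150.0
145 [ 1.3 27.5] 145.0
140 [ 2.4 32.5] 140.0
135 [ 4.1 37.5] 135.0
130 [ 6.2 42.5] 130.0
```

Emit:
send_rows(targets=[{"dx":-8,"dy":-17,"yaw":0,"dz":0,"claw":1},{"dx":-8,"dy":-17,"yaw":0,"dz":-30,"claw":1},{"dx":-8,"dy":-17,"yaw":0,"dz":-65,"claw":1},{"dx":-8,"dy":-17,"yaw":0,"dz":-95,"claw":1},{"dx":-8,"dy":-17,"yaw":0,"dz":-120,"claw":1},{"dx":-8,"dy":-17,"yaw":0,"dz":-140,"claw":1},{"dx":-8,"dy":-17,"yaw":0,"dz":-152,"claw":1},{"dx":-8,"dy":-17,"yaw":0,"dz":-152,"claw":1},{"dx":-8,"dy":-17,"yaw":0,"dz":-152,"claw":1}])

```text
t: 8.97
ee_pos: [486.7, -257.6, 98.1]
tcp_rot: [-0.518, 0.481, -0.481, 0.518]
ft_force: [0.6, 0.6, 0.1]
width: 0.4
```

```bash
python3 snap.py wrist:w5
```

```text
{'t': 8.967, 'joints': [-0.706, 0.271, 1.794, 0.0, 1.077, -0.78], 'ee_pos': [486.664, -257.595, 98.136], 'tcp_rot': [-0.518, 0.481, -0.481, 0.518], 'ft_force': [0.636, 0.585, 0.102], 'width': 0.361}
```

View pics/w5.png

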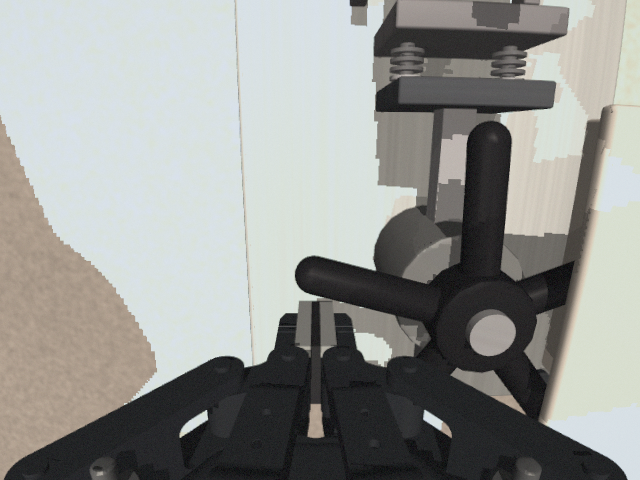

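Emit:
send_rows(targets=[{"dx":4,"dy":3,"yaw":0,"dz":0,"claw":1},{"dx":4,"dy":6,"yaw":0,"dz":0,"claw":1},{"dx":4,"dy":9,"yaw":0,"dz":0,"claw":1},{"dx":4,"dy":12,"yaw":0,"dz":0,"claw":1},{"dx":4,"dy":15,"yaw":0,"dz":0,"claw":1},{"dx":4,"dy":18,"yaw":0,"dz":0,"claw":1}])

```text
t: 9.52
ee_pos: [490.6, -240.4, 98.6]
tcp_rot: [0.518, -0.481, 0.482, -0.518]
ft_force: [0.1, -2.5, 2.0]
width: -0.5
```

Emit:
send_rows(targets=[{"dx":0,"dy":4,"yaw":0,"dz":0,"claw":1},{"dx":1,"dy":8,"yaw":0,"dz":0,"claw":1},{"dx":1,"dy":12,"yaw":0,"dz":0,"claw":1},{"dx":2,"dy":16,"yaw":0,"dz":0,"claw":1},{"dx":4,"dy":20,"yaw":0,"dz":0,"claw":1},{"dx":5,"dy":24,"yaw":0,"dz":0,"claw":1}])

```text
t: 10.02
ee_pos: [495.2, -215.5, 97.6]
tcp_rot: [0.518, -0.482, 0.481, -0.518]
ft_force: [-0.1, -4.0, 0.8]
width: -0.1
```

```bash
python3 snap.py wrist:w6; python3 wheel.py w6; python3 -c "
from path import *
c=np.array([496,-216.]);print(ang(c))"
```

```text
{'t': 10.017, 'joints': [-0.634, 0.247, 1.824, -0.0, 1.071, -0.707], 'ee_pos': [495.155, -215.503, 97.637], 'tcp_rot': [0.518, -0.482, 0.481, -0.518], 'ft_force': [-0.139, -4.028, 0.772], 'width': -0.058}
hub top 285 [ -3.3   2.9 104.6] stud 223 [ -2.4   2.5 105.4] ((2.0550901889801025, 6.872071266174316), 10.794815063476562)
[(51, 14), (54, 43), (57, 103), (60, 268), (63, 164), (66, 4), (111, 22), (114, 137), (117, 475), (120, 766), (123, 774), (126, 694), (129, 490), (132, 309), (135, 236), (138, 173), (144, 115), (147, 215), (189, 163), (192, 96)]
spoke phase deg mod72 55.445904986489836 theta=180-..:  [np.float64(196.55409501351016), np.float64(124.55409501351016), np.float64(52.554095013510164), np.float64(340.55409501351016), np.float64(268.55409501351016)]
plate top y [(-75, 385), (-74, 408), (-73, 404), (-72, 399), (-71, 507), (-70, 92), (-55, 62), (-54, 478), (-53, 463), (-52, 474), (-51, 470), (-50, 483), (-49, 472), (-48, 495), (-47, 474), (-46, 488), (-45, 449), (-44, 46), (-29, 109), (-28, 807), (-27, 26), (-26, 20), (-25, 16), (-24, 9), (-23, 12), (-22, 10), (-21, 12), (-20, 13), (-19, 12)]
cart top 6440 [-29.6 -28.2  86. ] [ 30.4 -17.1  97. ] ((0.4467048645019531, -23.300209045410156), (59.96359634399414, 10.654882431030273), 1.6384150981903076)
126.890780362758
```

View pics/w6.png

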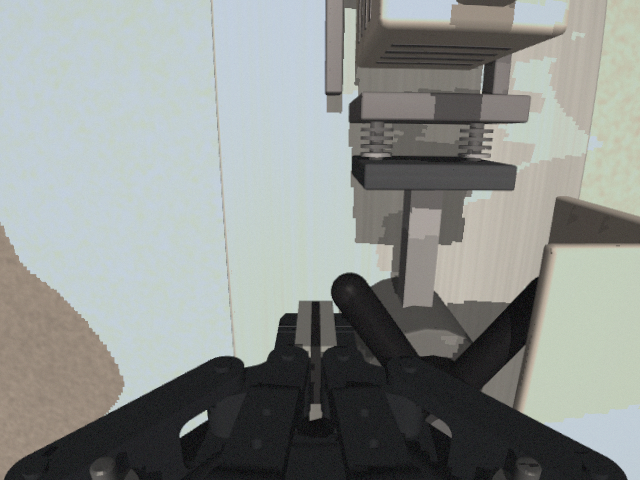

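```bash
python3 -c "
from path import *
c=np.array([495.2,-215.5])
s=tcp(199,9);print(s,(s-c).round(1))
for p in range(199,124,-6): print(p,(tcp(p)-s).round(1))"
```

```text
[ 506.34029676 -291.08488527] [ 11.1 -75.6]
199 [-3.5  8.3]
193 [-7.7 13.6]
187 [-11.3  19.5]
181 [-14.2  25.9]
175 [-16.3  31.1]
169 [-18.   36.3]
163 [-19.1  41.8]
157 [-19.7  47.5]
151 [-19.7  53.5]
145 [-19.   59.5]
139 [-17.6  65.6]
133 [-15.4  71.6]
127 [-12.6  77.5]
```

Emit:
send_rows(targets=[{"dx":-4,"dy":-5,"yaw":0,"dz":0,"claw":1},{"dx":-6,"dy":-10,"yaw":0,"dz":15,"claw":1},{"dx":-6,"dy":-12,"yaw":0,"dz":40,"claw":1},{"dx":0,"dy":-40,"yaw":0,"dz":40,"claw":1},{"dx":11,"dy":-72,"yaw":0,"dz":40,"claw":1},{"dx":11,"dy":-76,"yaw":0,"dz":38,"claw":1},{"dx":11,"dy":-76,"yaw":0,"dz":20,"claw":1},{"dx":11,"dy":-76,"yaw":0,"dz":0,"claw":1},{"dx":11,"dy":-76,"yaw":0,"dz":0,"claw":1}])

```text
t: 10.82
ee_pos: [503.4, -289.7, 93.2]
tcp_rot: [-0.517, 0.485, -0.478, 0.518]
ft_force: [0.3, -0.1, 0.9]
width: 0.1
```

```bash
python3 snap.py wrist:w7
```

```text
{'t': 10.817, 'joints': [-0.73, 0.353, 1.701, 0.001, 1.097, -0.803], 'ee_pos': [503.357, -289.664, 93.195], 'tcp_rot': [-0.517, 0.485, -0.478, 0.518], 'ft_force': [0.27, -0.11, 0.935], 'width': 0.145}
```

View pics/w7.png

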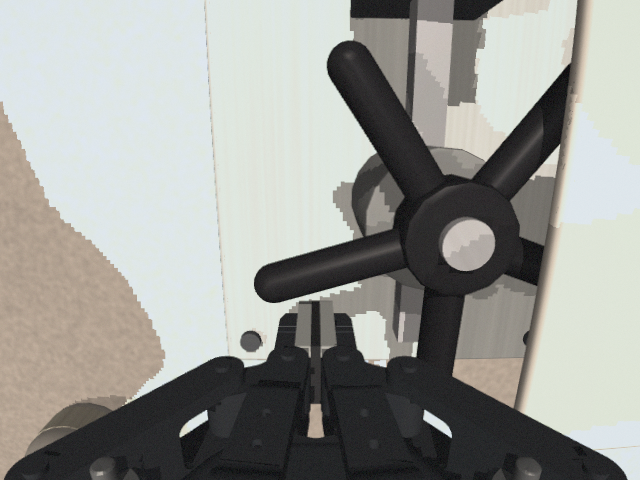

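Emit:
send_rows(targets=[{"dx":-5,"dy":6,"yaw":0,"dz":2,"claw":1},{"dx":-8,"dy":10,"yaw":0,"dz":4,"claw":1},{"dx":-11,"dy":14,"yaw":0,"dz":4,"claw":1},{"dx":-13,"dy":18,"yaw":0,"dz":4,"claw":1},{"dx":-15,"dy":22,"yaw":0,"dz":4,"claw":1},{"dx":-16,"dy":26,"yaw":0,"dz":4,"claw":1},{"dx":-17,"dy":30,"yaw":0,"dz":4,"claw":1},{"dx":-18,"dy":34,"yaw":0,"dz":4,"claw":1},{"dx":-18,"dy":38,"yaw":0,"dz":4,"claw":1},{"dx":-18,"dy":42,"yaw":0,"dz":4,"claw":1}])

```text
t: 11.7
ee_pos: [488.3, -249.9, 102.0]
tcp_rot: [0.518, -0.481, 0.482, -0.518]
ft_force: [1.1, -2.5, 2.6]
width: 0.4
```

Emit:
send_rows(targets=[{"dx":0,"dy":4,"yaw":0,"dz":0,"claw":1},{"dx":0,"dy":8,"yaw":0,"dz":0,"claw":1},{"dx":0.5,"dy":12,"yaw":0,"dz":0,"claw":1},{"dx":1,"dy":16,"yaw":0,"dz":0,"claw":1},{"dx":2,"dy":20,"yaw":0,"dz":0,"claw":1},{"dx":2.5,"dy":22,"yaw":0,"dz":0,"claw":1}])

```text
t: 12.2
ee_pos: [490.7, -227.5, 101.7]
tcp_rot: [0.518, -0.482, 0.481, -0.518]
ft_force: [-0.3, -3.2, 0.3]
width: 0.0
```

```bash
python3 snap.py wrist:w8; python3 wheel.py w8; python3 -c "
from path import *
from bench import ctrl
print(ang(ctrl.observe()['ee_pos'][:2]))"
```

```text
{'t': 12.2, 'joints': [-0.658, 0.243, 1.82, -0.0, 1.079, -0.73], 'ee_pos': [490.675, -227.499, 101.705], 'tcp_rot': [0.518, -0.482, 0.481, -0.518], 'ft_force': [-0.256, -3.218, 0.334], 'width': 0.005}
hub top 2406 [  2.9   7.8 101.2] stud 70 [  2.9   5.6 104.5] ((0.02580530196428299, 0.011220091953873634), 17.97132682800293)
[(54, 7), (57, 30), (60, 82), (63, 152), (66, 272), (69, 537), (72, 936), (75, 394), (78, 100), (126, 49), (129, 277), (132, 730), (135, 839), (138, 775), (141, 638), (144, 380), (147, 307), (150, 246), (156, 264), (159, 6), (204, 193), (207, 36)]
spoke phase deg mod72 69.36106613242426 theta=180-..:  [np.float64(182.63893386757576), np.float64(110.63893386757576), np.float64(38.63893386757576), np.float64(326.63893386757576), np.float64(254.63893386757576)]
plate top y [(-66, 403), (-65, 420), (-64, 416), (-63, 413), (-62, 427), (-61, 433), (-60, 421), (-59, 422), (-58, 433), (-57, 419), (-56, 65), (-41, 56), (-40, 884), (-39, 511), (-38, 477), (-37, 506), (-36, 494), (-35, 490), (-34, 489), (-33, 505), (-32, 505), (-31, 436), (-30, 71), (-29, 177), (-28, 1017), (-27, 44), (-26, 19), (-25, 20), (-24, 8)]
cart top 289 [-11.  -28.3  86. ] [ 29.6 -26.8  92.3] ((9.303038597106934, -27.828630447387695), (40.523807525634766, 1.4693602323532104), 0.8625807166099548)
139.2707391872991
```

View pics/w8.png

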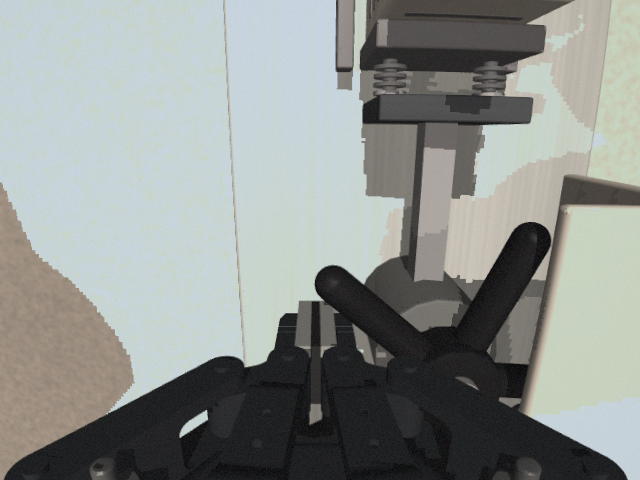

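```bash
python3 -c "
from path import *
c=np.array([490.7,-227.5])
s=tcp(211.5,8);print(s,(s-c).round(1))
for p in range(211,147,-4): print(p,(tcp(p)-s).round(1))"
```

```text
[ 517.74447735 -298.37004042] [ 27.  -70.9]
211 [-5.1  6.8]
207 [-8.6  9.4]
203 [-11.9  12.3]
199 [-14.9  15.6]
195 [-17.8  19. ]
191 [-20.4  22.8]
187 [-22.7  26.8]
183 [-24.7  31. ]
179 [-26.4  35.1]
175 [-27.7  38.4]
171 [-28.9  41.8]
167 [-29.8  45.4]
163 [-30.5  49.1]
159 [-31.   52.9]
155 [-31.2  56.8]
151 [-31.1  60.8]
```

Emit:
send_rows(targets=[{"dx":-4,"dy":-5,"yaw":0,"dz":0,"claw":1},{"dx":-5,"dy":-10,"yaw":0,"dz":15,"claw":1},{"dx":-5,"dy":-12,"yaw":0,"dz":40,"claw":1},{"dx":8,"dy":-40,"yaw":0,"dz":42,"claw":1},{"dx":24,"dy":-68,"yaw":0,"dz":42,"claw":1},{"dx":26,"dy":-72,"yaw":0,"dz":42,"claw":1},{"dx":26,"dy":-72,"yaw":0,"dz":30,"claw":1},{"dx":26,"dy":-72,"yaw":0,"dz":15,"claw":1},{"dx":26,"dy":-72,"yaw":0,"dz":-2,"claw":1},{"dx":26,"dy":-72,"yaw":0,"dz":-2,"claw":1}])

```text
t: 13.08
ee_pos: [513.3, -296.5, 94.4]
tcp_rot: [-0.518, 0.485, -0.478, 0.518]
ft_force: [0.1, 0.2, -0.8]
width: 0.1
```

```bash
python3 snap.py wrist:w9
```

```text
{'t': 13.083, 'joints': [-0.728, 0.38, 1.663, 0.001, 1.11, -0.801], 'ee_pos': [513.345, -296.545, 94.396], 'tcp_rot': [-0.518, 0.485, -0.478, 0.518], 'ft_force': [0.062, 0.236, -0.769], 'width': 0.056}
```

View pics/w9.png

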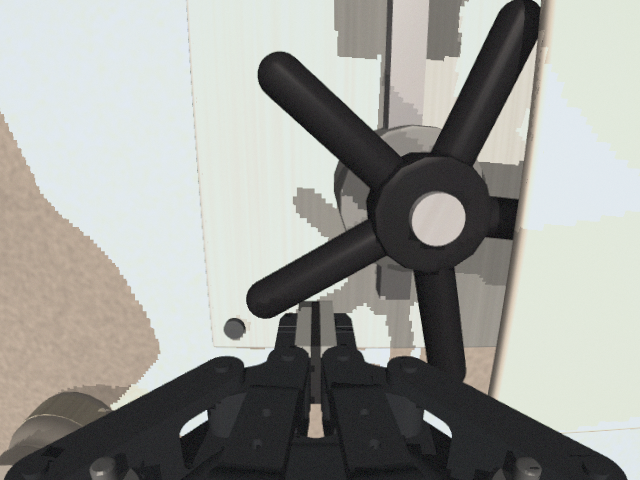

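Emit:
send_rows(targets=[{"dx":-4,"dy":3,"yaw":0,"dz":2,"claw":1},{"dx":-7,"dy":6,"yaw":0,"dz":4,"claw":1},{"dx":-10,"dy":9,"yaw":0,"dz":4,"claw":1},{"dx":-12,"dy":12,"yaw":0,"dz":4,"claw":1},{"dx":-14,"dy":15,"yaw":0,"dz":4,"claw":1},{"dx":-16,"dy":18,"yaw":0,"dz":4,"claw":1},{"dx":-17,"dy":21,"yaw":0,"dz":4,"claw":1},{"dx":-18,"dy":24,"yaw":0,"dz":4,"claw":1},{"dx":-19,"dy":26,"yaw":0,"dz":4,"claw":1},{"dx":-20,"dy":28,"yaw":0,"dz":4,"claw":1}])

```text
t: 13.97
ee_pos: [496.9, -272.1, 104.1]
tcp_rot: [0.518, -0.481, 0.482, -0.518]
ft_force: [1.1, -3.2, 1.3]
width: -0.2
```

```bash
python3 snap.py wrist:w10 side:s10; python3 wheel.py w10; python3 -c "
from path import *
from bench import ctrl
print(ang(ctrl.observe()['ee_pos'][:2]))"
```

```text
{'t': 13.967, 'joints': [-0.714, 0.298, 1.746, -0.0, 1.097, -0.787], 'ee_pos': [496.857, -272.088, 104.136], 'tcp_rot': [0.518, -0.481, 0.482, -0.518], 'ft_force': [1.064, -3.172, 1.258], 'width': -0.166}
hub top 7597 [ -1.    1.2 102.3] stud 1729 [ -0.4  -0.7 105.4] ((-0.016222210600972176, -0.015449516475200653), 17.99160385131836)
[(51, 32), (54, 32), (102, 23), (105, 133), (108, 535), (111, 863), (114, 974), (117, 1021), (120, 848), (123, 353), (126, 129), (129, 14), (174, 67), (177, 304), (180, 862), (183, 891), (186, 749), (189, 599), (192, 339), (195, 396), (198, 52), (201, 57), (204, 155), (207, 4), (243, 10), (246, 148), (249, 156), (252, 107), (255, 96), (258, 96), (261, 94), (264, 77), (267, 41), (270, 5)]
spoke phase deg mod72 43.77774095375388 theta=180-..:  [np.float64(208.2222590462461), np.float64(136.2222590462461), np.float64(64.22225904624611), np.float64(352.2222590462461), np.float64(280.2222590462461)]
cart top 0   
187.42577322093408
```

View pics/w10.png

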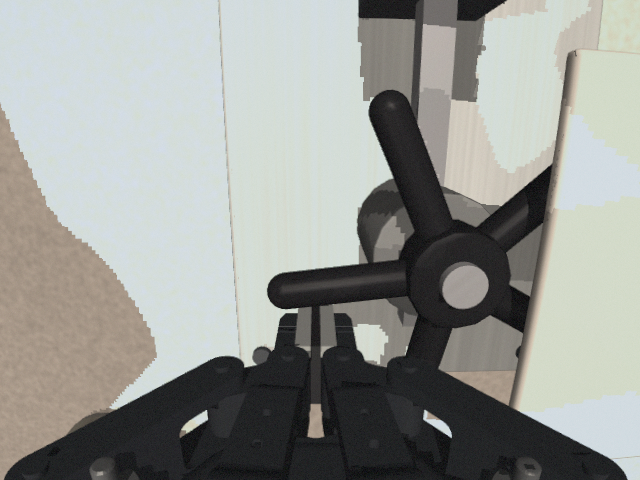

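Emit:
send_rows(targets=[{"dx":-0.4,"dy":1.2,"yaw":0,"dz":0,"claw":1},{"dx":-0.8,"dy":2.4,"yaw":0,"dz":0,"claw":1},{"dx":-1.2,"dy":3.6,"yaw":0,"dz":0,"claw":1},{"dx":-1.4,"dy":4.8,"yaw":0,"dz":0,"claw":1},{"dx":-1.6,"dy":6,"yaw":0,"dz":0,"claw":1}])

```text
t: 14.48
ee_pos: [495.1, -266.1, 103.9]
tcp_rot: [0.518, -0.482, 0.482, -0.518]
ft_force: [0.8, -3.0, 2.1]
width: -0.1
```

Emit:
send_rows(targets=[{"dx":-0.3,"dy":1,"yaw":0,"dz":0,"claw":1},{"dx":-0.6,"dy":2,"yaw":0,"dz":0,"claw":1},{"dx":-0.9,"dy":3,"yaw":0,"dz":0,"claw":1}])

```text
t: 14.73
ee_pos: [494.4, -263.1, 103.9]
tcp_rot: [-0.518, 0.481, -0.482, 0.518]
ft_force: [2.8, -3.6, -0.4]
width: 0.2
```

```bash
python3 snap.py wrist:w11 side:s11 ; python3 wheel.py w11|sed -n 2,3p; python3 -c "
from path import *
from bench import ctrl
print(ang(ctrl.observe()['ee_pos'][:2]))
import cv2
b=cv2.imread('pics/s11.png')[140:285,270:390];cv2.imwrite('pics/s11c.png',cv2.resize(b,None,fx=4,fy=4,interpolation=2))"
```

```text
{'t': 14.733, 'joints': [-0.705, 0.284, 1.765, 0.0, 1.093, -0.777], 'ee_pos': [494.381, -263.073, 103.892], 'tcp_rot': [-0.518, 0.481, -0.482, 0.518], 'ft_force': [2.834, -3.571, -0.361], 'width': 0.17}
[(93, 36), (96, 181), (99, 577), (102, 862), (105, 978), (108, 1040), (111, 767), (114, 290), (117, 79), (165, 111), (168, 414), (171, 945), (174, 864), (177, 735), (180, 520), (183, 297), (186, 288), (189, 121), (192, 197), (234, 23), (237, 65), (240, 16), (243, 7), (246, 6), (249, 5), (252, 10), (255, 14), (258, 8), (306, 8)]
spoke phase deg mod72 34.306587318227834 theta=180-..:  [np.float64(145.69341268177217), np.float64(73.69341268177217), np.float64(1.6934126817721733), np.float64(289.6934126817722), np.float64(217.69341268177217)]
178.70502612194343
```

View pics/s11c.png

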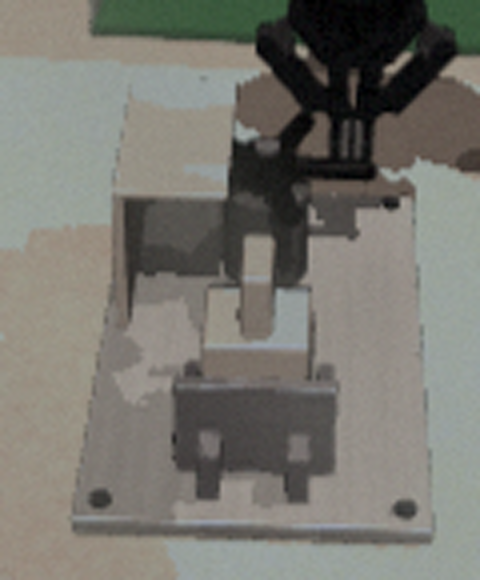

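```bash
cat > gap.py <<'E'
import sys
from wheel import *
for n in sys.argv[1:]:
    z=load(n);B=press(cloud(z))-[527.4,-117,0];X,Y,Z=[B[...,i] for i in range(3)]
    m=(abs(X)<28)&(abs(Y)<45)&(Z>76)&(Z<89);q=B[m];print(n,'cart back y (z76-89)',len(q),np.percentile(q[:,1],[5,50,95]).round(1))
    t=B[(abs(X)<33)&(Y>-40)&(Y<45)&(Z>89)&(Z<96)];print(' top',len(t),np.percentile(t[:,1],[1,99]).round(1))
    m=(abs(X)<40)&(Y>34)&(Y<56)&(Z>69)&(Z<75);q=B[m];print(' stop top',len(q),np.percentile(q[:,1],[2,50,98]).round(1))
E
python3 gap.py s4 s10 s11
```

```text
s4 cart back y (z76-89) 124 [28.1 31.3 33.8]
 top 307 [-25.3  33.9]
 stop top 128 [34.7 46.3 51.7]
s10 cart back y (z76-89) 119 [32.1 35.  37.4]
 top 310 [-22.6  37.6]
 stop top 168 [34.5 44.2 51.6]
s11 cart back y (z76-89) 132 [34.5 37.2 40.1]
 top 309 [-20.3  39. ]
 stop top 168 [35.4 44.1 51. ]
```

Emit:
send_rows(targets=[{"dx":-0.2,"dy":1,"yaw":0,"dz":0,"claw":1},{"dx":-0.4,"dy":2,"yaw":0,"dz":0,"claw":1},{"dx":-0.6,"dy":3,"yaw":0,"dz":0,"claw":1}])

```text
t: 15.08
ee_pos: [493.8, -260.1, 103.9]
tcp_rot: [-0.518, 0.481, -0.482, 0.518]
ft_force: [1.7, -3.1, 0.3]
width: 0.1
```

Emit:
send_rows(targets=[{"dx":-0.2,"dy":1,"yaw":0,"dz":0,"claw":1},{"dx":-0.4,"dy":2,"yaw":0,"dz":0,"claw":1}])

```text
t: 15.25
ee_pos: [493.3, -258.1, 104.0]
tcp_rot: [0.518, -0.481, 0.482, -0.518]
ft_force: [1.3, -3.2, 0.9]
width: -0.2
```

Emit:
send_rows(targets=[{"dx":-0.2,"dy":1,"yaw":0,"dz":0,"claw":1},{"dx":-0.4,"dy":2,"yaw":0,"dz":0,"claw":1}])

```text
t: 15.42
ee_pos: [492.9, -256.1, 104.0]
tcp_rot: [0.518, -0.481, 0.482, -0.518]
ft_force: [2.2, -3.0, 0.7]
width: -0.3
```

```bash
python3 snap.py wrist:w12 side:s12 ; python3 wheel.py w12|sed -n 3p; python3 gap.py s12;python3 -c "
from path import *
from bench import ctrl
print(ang(ctrl.observe()['ee_pos'][:2]))"
```

```text
{'t': 15.417, 'joints': [-0.697, 0.273, 1.778, -0.0, 1.091, -0.769], 'ee_pos': [492.875, -256.079, 103.973], 'tcp_rot': [0.518, -0.481, 0.482, -0.518], 'ft_force': [2.17, -3.046, 0.746], 'width': -0.275}
spoke phase deg mod72 26.1995374202931 theta=180-..:  [np.float64(153.8004625797069), np.float64(81.8004625797069), np.float64(9.800462579706902), np.float64(297.8004625797069), np.float64(225.8004625797069)]
s12 cart back y (z76-89) 123 [35.8 39.1 41.4]
 top 313 [-17.3  41. ]
 stop top 158 [36.1 44.5 51.9]
169.82631215789195
```

Emit:
send_rows(targets=[{"dx":0,"dy":1,"yaw":0,"dz":0,"claw":1}])

```text
t: 15.6
ee_pos: [492.8, -255.3, 104.0]
tcp_rot: [0.518, -0.481, 0.482, -0.518]
ft_force: [1.2, -4.7, 1.1]
width: -0.1
```

Emit:
send_rows(targets=[{"dx":0,"dy":1,"yaw":0,"dz":0,"claw":1}])

```text
t: 15.68
ee_pos: [492.9, -254.4, 104.0]
tcp_rot: [0.518, -0.481, 0.482, -0.518]
ft_force: [1.5, -4.0, -0.5]
width: -0.2
```

Emit:
send_rows(targets=[{"dx":0,"dy":1,"yaw":0,"dz":0,"claw":1}])

```text
t: 15.77
ee_pos: [492.9, -253.5, 104.0]
tcp_rot: [0.518, -0.481, 0.482, -0.518]
ft_force: [1.4, -5.2, 0.8]
width: -0.0
```

Emit:
send_rows(targets=[{"dx":0,"dy":0.7,"yaw":0,"dz":0,"claw":1}])

```text
t: 15.85
ee_pos: [492.9, -252.8, 104.0]
tcp_rot: [0.518, -0.481, 0.482, -0.518]
ft_force: [1.3, -4.9, 0.6]
width: -0.0
```

Emit:
send_rows(targets=[{"dx":0,"dy":0.7,"yaw":0,"dz":0,"claw":1}])

```text
t: 15.93
ee_pos: [493.0, -252.3, 104.1]
tcp_rot: [0.518, -0.481, 0.482, -0.518]
ft_force: [1.3, -6.7, -0.1]
width: 0.0
```

```bash
python3 snap.py wrist:w13 side:s13 ; python3 wheel.py w13|sed -n 3p; python3 gap.py s13;python3 -c "
from path import *
from bench import ctrl
print(ang(ctrl.observe()['ee_pos'][:2]))"
```

```text
{'t': 15.933, 'joints': [-0.691, 0.268, 1.783, -0.001, 1.089, -0.763], 'ee_pos': [492.952, -252.302, 104.087], 'tcp_rot': [0.518, -0.481, 0.482, -0.518], 'ft_force': [1.306, -6.683, -0.134], 'width': 0.048}
spoke phase deg mod72 21.90399180470975 theta=180-..:  [np.float64(158.09600819529024), np.float64(86.09600819529024), np.float64(14.096008195290239), np.float64(302.0960081952902), np.float64(230.09600819529024)]
s13 cart back y (z76-89) 127 [37.2 39.4 41.8]
 top 319 [-18.2  42.2]
 stop top 155 [37.  44.7 51.2]
165.0542617134381
```

View pics/w13.png

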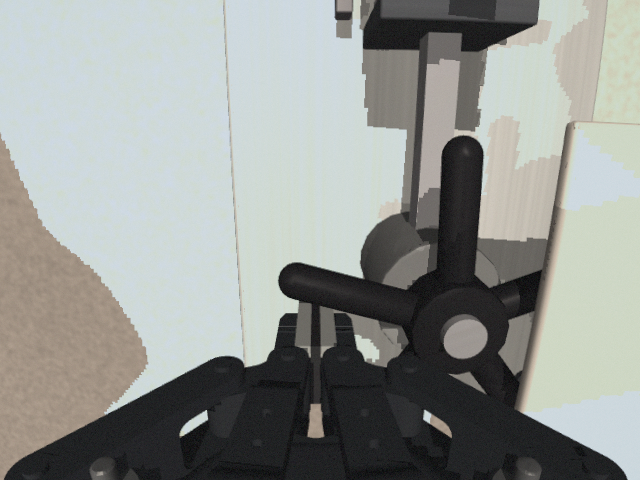

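Emit:
send_rows(targets=[{"dx":0,"dy":0.4,"yaw":0,"dz":0,"claw":1}])

```text
t: 16.12
ee_pos: [492.9, -252.0, 104.1]
tcp_rot: [0.518, -0.481, 0.482, -0.517]
ft_force: [1.4, -6.2, -0.2]
width: 0.0
```

Emit:
send_rows(targets=[{"dx":0,"dy":0.4,"yaw":0,"dz":0,"claw":1}])

```text
t: 16.2
ee_pos: [493.0, -251.6, 104.1]
tcp_rot: [0.518, -0.481, 0.482, -0.517]
ft_force: [1.1, -6.5, 0.5]
width: 0.4
```

Emit:
send_rows(targets=[{"dx":0,"dy":0.4,"yaw":0,"dz":0,"claw":1}])

```text
t: 16.28
ee_pos: [493.0, -251.3, 104.1]
tcp_rot: [0.518, -0.481, 0.482, -0.517]
ft_force: [1.6, -6.4, -0.7]
width: 0.0
```

```bash
python3 snap.py wrist:w14; python3 wheel.py w14|sed -n 3p
```

```text
{'t': 16.283, 'joints': [-0.689, 0.267, 1.785, -0.001, 1.088, -0.761], 'ee_pos': [492.961, -251.329, 104.08], 'tcp_rot': [0.518, -0.481, 0.482, -0.517], 'ft_force': [1.601, -6.368, -0.721], 'width': 0.012}
spoke phase deg mod72 20.87071637505431 theta=180-..:  [np.float64(159.12928362494569), np.float64(87.12928362494569), np.float64(15.129283624945685), np.float64(303.1292836249457), np.float64(231.12928362494569)]
```

Emit:
send_rows(targets=[{"dx":0,"dy":0.4,"yaw":0,"dz":0,"claw":1}])

```text
t: 16.42
ee_pos: [493.0, -251.0, 104.1]
tcp_rot: [0.518, -0.481, 0.482, -0.517]
ft_force: [2.3, -7.3, -0.4]
width: -0.1
```

Emit:
send_rows(targets=[{"dx":0,"dy":-3,"yaw":0,"dz":0,"claw":1},{"dx":-2,"dy":-8,"yaw":0,"dz":0,"claw":1},{"dx":-3,"dy":-10,"yaw":0,"dz":15,"claw":1},{"dx":-3,"dy":-10,"yaw":0,"dz":40,"claw":1},{"dx":-3,"dy":10,"yaw":0,"dz":55,"claw":1},{"dx":-3,"dy":30,"yaw":0,"dz":60,"claw":1},{"dx":-3,"dy":45,"yaw":0,"dz":60,"claw":1},{"dx":-3,"dy":50,"yaw":0,"dz":60,"claw":1},{"dx":-3,"dy":50,"yaw":0,"dz":60,"claw":1},{"dx":-3,"dy":50,"yaw":0,"dz":60,"claw":1}])

```text
t: 17.25
ee_pos: [489.2, -199.8, 162.8]
tcp_rot: [0.518, -0.482, 0.481, -0.518]
ft_force: [-0.5, -0.6, -0.2]
width: 0.2
```

```bash
python3 snap.py wrist:w15 side:s15; python3 wheel.py w15; python3 gap.py s15
```

```text
{'t': 17.25, 'joints': [-0.616, 0.129, 1.816, -0.0, 1.198, -0.689], 'ee_pos': [489.232, -199.784, 162.766], 'tcp_rot': [0.518, -0.482, 0.481, -0.518], 'ft_force': [-0.504, -0.553, -0.223], 'width': 0.176}
hub top 1481 [  0.3   8.5 101.3] stud 59 [  1.9   6.3 104.6] ((-0.014757280237972736, 0.0580163411796093), 17.95785140991211)
[(81, 21), (84, 87), (87, 249), (90, 339), (93, 387), (96, 400), (99, 299), (102, 114), (105, 29), (153, 49), (156, 51), (159, 32), (162, 23), (165, 18), (168, 9)]
spoke phase deg mod72 22.29939833905295 theta=180-..:  [np.float64(157.70060166094706), np.float64(85.70060166094706), np.float64(13.700601660947058), np.float64(301.7006016609471), np.float64(229.70060166094706)]
plate top y [(-55, 100), (-54, 208), (-53, 211), (-52, 207), (-51, 205), (-50, 202), (-49, 205), (-48, 201), (-47, 210), (-46, 216), (-45, 87), (-30, 252), (-29, 235), (-28, 244), (-27, 238), (-26, 236), (-25, 242), (-24, 236), (-23, 240), (-22, 237), (-21, 243), (-20, 112)]
cart top 6447 [-29.9 -20.2  86.1] [30.1 17.8 97. ] ((0.14894866943359375, -1.377889633178711), (60.01995086669922, 37.69395446777344), 0.5983647704124451)
s15 cart back y (z76-89) 130 [35.9 39.1 41.2]
 top 317 [-17.   40.6]
 stop top 165 [36.7 45.1 51.7]
```

View pics/w15.png

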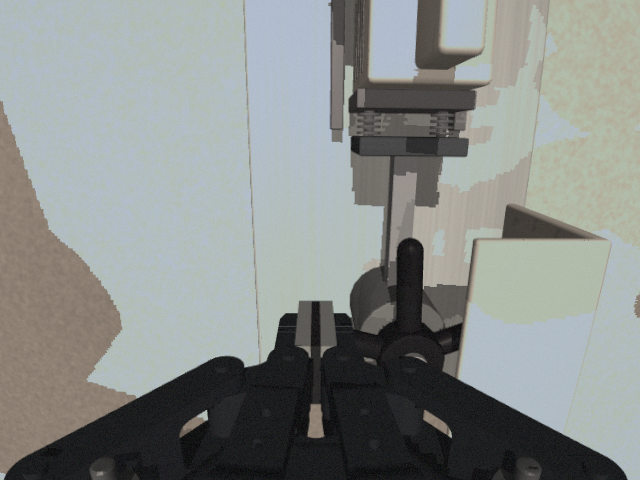

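```bash
cat > spring.py <<'E'
import sys
from wheel import *
for n in sys.argv[1:]:
    z=load(n);B=press(cloud(z))-[527.4,-117,0];X,Y,Z=[B[...,i] for i in range(3)]
    m=(abs(X)<26)&(Y<-14)&(Y>-85)&(Z>66)&(Z<74);y=np.sort(Y[m])
    g=np.diff(y);i=np.argmax(g)   # biggest gap
    lo=y[:i+1];hi=y[i+1:]
    # robust, per-column
    cols=[]
    for u in range(640):
        yy=np.sort(Y[:,u][m[:,u]])
        if len(yy)<10: continue
        d=np.diff(yy);k=np.argmax(d)
        if 8<d[k]<20: cols.append((yy[k],yy[k+1],d[k]))
    c=np.array(cols);print(n,'gap',np.median(c,0).round(2) if len(c) else None,len(c))
E
python3 spring.py w4 w6 w8 w15
```

```text
w4 gap [-79.77 -63.89  15.87] 1
w6 gap [-44.54 -28.25  16.15] 140
w8 gap [-56.01 -39.86  16.16] 136
w15 gap [-44.85 -29.78  15.07] 95
```

Run:
```python
from wheel import *
for n,r in [('w4',(-85,-53)),('w6',(-76,-44)),('w8',(-67,-30)),('w15',(-56,-20))]:
    z=load(n);B=press(cloud(z))-[527.4,-117,0];X,Y,Z=[B[...,i] for i in range(3)]
    m=(abs(X)<26)&(Y<r[1])&(Y>r[0])&(Z>68.5)&(Z<74);c=[]
    for u in range(640):
        yy=np.sort(Y[:,u][m[:,u]])
        if len(yy)<6: continue
        d=np.diff(yy);k=np.argmax(d)
        if 10<d[k]<22: c.append((yy[k],yy[k+1],d[k],np.median(d)))
    c=np.array(c);print(n,len(c),c.mean(0).round(2),'gap minus pixel',(c[:,2]-c[:,3]).mean().round(2))
```

```text
w4 69 [-80.02 -63.22  16.79   0.73] gap minus pixel 16.06
w6 132 [-70.14 -53.93  16.21   0.36] gap minus pixel 15.85
w8 135 [-56.05 -39.78  16.27   0.36] gap minus pixel 15.91
w15 95 [-44.88 -29.71  15.17   0.52] gap minus pixel 14.65
```

The spring gap is 14.65 mm, against 15.9 mm when slack. That is about 1.25 mm of compression, so about 10 N is held, as expected after easing. I'll take the gripper away and do a final check.

Emit:
send_rows(targets=[{"dx":-5,"dy":0,"yaw":0,"dz":25,"claw":1},{"dx":-15,"dy":0,"yaw":0,"dz":55,"claw":1},{"dx":-30,"dy":0,"yaw":0,"dz":85,"claw":1},{"dx":-45,"dy":0,"yaw":0,"dz":110,"claw":1},{"dx":-50,"dy":0,"yaw":0,"dz":120,"claw":1},{"dx":-50,"dy":0,"yaw":0,"dz":120,"claw":1},{"dx":-50,"dy":0,"yaw":0,"dz":120,"claw":1}])

```text
t: 17.93
ee_pos: [440.0, -200.5, 283.1]
tcp_rot: [-0.517, 0.482, -0.482, 0.518]
ft_force: [0.8, -0.4, -0.6]
width: -0.4
```

```bash
python3 snap.py scene:sc16 side:s16 wrist:w16; python3 gap.py s16; python3 wheel.py w16
```

```text
{'t': 17.933, 'joints': [-0.678, -0.104, 1.806, 0.0, 1.44, -0.75], 'ee_pos': [439.958, -200.479, 283.104], 'tcp_rot': [-0.517, 0.482, -0.482, 0.518], 'ft_force': [0.756, -0.372, -0.555], 'width': -0.409}
s16 cart back y (z76-89) 131 [36.2 39.  41.8]
 top 310 [-18.   40.5]
 stop top 154 [37.4 44.5 51.1]
hub top 1296 [ -0.8   1.  102.2] stud 292 [ -0.4  -0.9 105.4] ((-0.033694423735141754, -0.060261406004428864), 17.95613670349121)
[(81, 6), (84, 22), (87, 92), (90, 133), (93, 162), (96, 173), (99, 134), (102, 47), (105, 19), (153, 15), (156, 67), (159, 152), (162, 159), (165, 139), (168, 117), (171, 59), (174, 27), (177, 3), (222, 4), (225, 33), (228, 95), (231, 177), (234, 138), (237, 106), (240, 78), (243, 27), (246, 9), (294, 7), (297, 17), (300, 13), (303, 7), (306, 3)]
spoke phase deg mod72 21.041716186301503 theta=180-..:  [np.float64(158.9582838136985), np.float64(86.9582838136985), np.float64(14.9582838136985), np.float64(302.9582838136985), np.float64(230.9582838136985)]
plate top y [(-55, 73), (-54, 81), (-53, 83), (-52, 85), (-51, 88), (-50, 85), (-49, 83), (-48, 86), (-47, 91), (-46, 86), (-45, 52), (-31, 7), (-30, 104), (-29, 99), (-28, 89), (-27, 89), (-26, 102), (-25, 100), (-24, 89), (-23, 88), (-22, 104), (-21, 98), (-20, 51)]
cart top 3520 [-30.  -19.9  86.1] [30.3 40.3 97. ] ((0.14351463317871094, 10.214445114135742), (60.303306579589844, 60.18630599975586), 0.07671654969453812)
```

View pics/sc16.png

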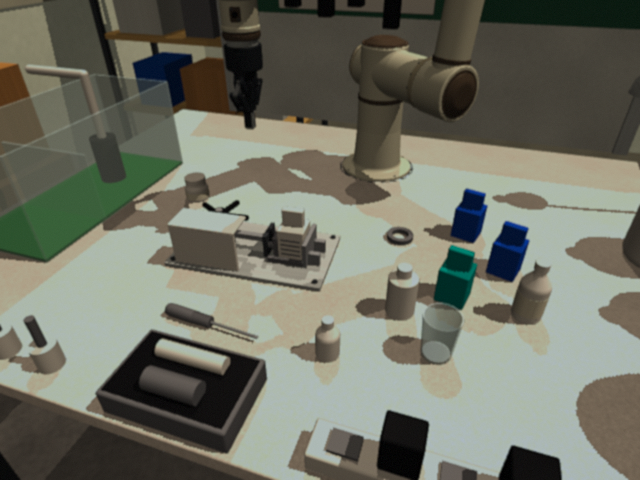

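View pics/s16.png

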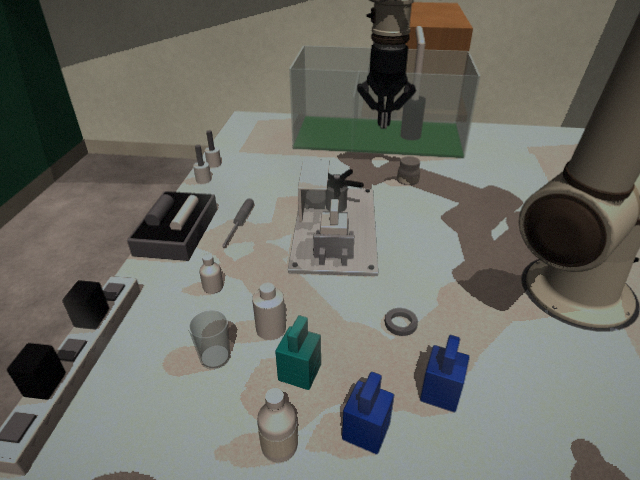

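The cartridge stands square between plate and stop, spanning y −20 to +40.3 with the stop at 40.2. The bystanders have not moved and the gripper is clear. Handing in.

```bash
python3 -c "
from bench import ctrl
print(ctrl.hand_in())"
```

```text
the job is handed in; nothing more can be done
None
```

I stood the white square cartridge upright in the press bay and let go of it. I then turned the star wheel clockwise with three spoke pushes until the plate clamped the cartridge against the back stop. The gripper is clear and the job is handed in, at about 18 s of the 72 s allowed.

- **Squeeze while turning:** the push on the last spoke rose from about 3.1 N idle to 6.4–7.3 N. I put the clamping at about 11–13 N, with some uncertainty because the force readings are noisy and the lever arm at the contact is only known as 45–50 mm.
- **Clamping that remains:** the spring gap measured 14.65 mm, against 15.9 mm when slack. That is about 1.25 mm of compression, or roughly 10 N, which fits the expected ease-back.
- **Final position:** the cartridge is square to within 0.1°, spanning y = −20 to +40.3 mm in the bay, with the stop's face measured at +40.2 mm. In the last images the bystanders look to be where they were.
- **Disagreements:** the cameras differed by about 2–3 mm. The wheel-angle reading from close wrist views, with the gripper near the wheel, was about 1° off the one from a clear view.

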